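# Fold back the shelf rail and slide the flattened cans into the bay

### The job

Clear the way on the carport shelf: fold the three-leaf rail up one leaf at a time - first the tip leaf flat back against the middle leaf, then those two together flat against the root leaf, and only then swing the packed rail round its post, away from the bay, to its stop along the far edge of the shelf. Then slide every flattened can along the shelf, without lifting any, until all lie flat and wholly inside the three-walled recycling bay. Leave the jar, the scraper and the plastic caddy where they are.

Things in the scene. Friction and masses are not known exactly. Their poses are not given: they have to be found in the camera images.
- rail_post: Fixed dark steel post of the folding rail (66 mm tall, 18 mm thick, on a 56 mm round foot 6 mm thick). Origin: under the post's axis on the shelf. Its -x axis is the direction of the root leaf when joint root_leaf reads 0 (reaching from the post back toward the robot).
- root_hinge (a point): Point on the vertical root hinge axis (the post's axis), 80 mm above the shelf; it does not move.
- mid_hinge (a point): Point on the vertical hinge axis between root leaf and middle leaf, 80 mm above the shelf, 90 mm along the root leaf from the root hinge and 14 mm to that leaf's inner side (its left, looking from the post along the leaf). Its axes are those of the middle leaf: x along the leaf from this hinge to its free end, z up.
- tip_hinge (a point): Point on the vertical hinge axis between middle leaf and tip leaf, 80 mm above the shelf, 90 mm along the middle leaf from the mid hinge. Its axes are those of the tip leaf: x along the leaf away from this hinge, z up.
- mid_tab (a point): Grip point of the middle leaf's finger tab, 85 mm above the shelf: a black upright tab, 20 mm long along the leaf, 10 mm thick, rising from the leaf's top edge (62 mm above the shelf) to 101 mm; it stands 68 mm along the leaf from the mid hinge. Pinch it across its 10 mm thickness (its y axis), from above. x along the leaf from the hinge outward, z up.
- tip_tab (a point): Grip point of the tip leaf's finger tab, 85 mm above the shelf: same black tab (20 x 10 mm, top at 101 mm), 65 mm along the tip leaf from the tip hinge. Pinch across its 10 mm thickness (its y axis), from above. x along the leaf from the hinge outward, z up. With the rail packed this tab stands 65 mm from the post and is the one to swing the packet by. The root leaf has no tab.
- root_leaf (a joint): Angle of the root leaf at the post, rad: 0 = pointing along the post's -x, grows anticlockwise seen from above (away from the bay), stop at 1.57 (pointing along the post's -y: parked along the far edge), stop the other way at -0.5. Stays where it is left (friction 0.12 N m). Each leaf is an aluminium bar 80 to 90 mm long, 10 mm thick, spanning 22 to 62 mm above the shelf.
- mid_leaf (a joint): Angle of the middle leaf against the root leaf, rad: 0 = in line, grows anticlockwise seen from above, stop at 3.14 = folded back flat beside the root leaf (28 mm off it, the tip leaf lying in between), other stop -0.5. Stays where it is left (friction 0.08 N m).
- tip_leaf (a joint): Angle of the tip leaf against the middle leaf, rad: 0 = in line, grows anticlockwise seen from above, stop at 3.14 = folded back flat beside the middle leaf (14 mm off it), other stop -0.5. Stays where it is left (friction 0.05 N m).
- bay: Recycling bay fixed on the shelf: three wooden walls 18 mm high and 12 mm thick, no floor of its own (the shelf runs into it), inside 210 mm wide along its x and 180 mm deep along its y. Origin: middle of the open mouth, at shelf level; +y points into the bay, the open mouth faces -y.
- can1: Flattened red drinks can (one of three or four alike; some may be absent): a disc 72 mm across and 16 mm thick, 30 g, lying flat on the shelf; origin at the centre of its underside, z up.
- can2: Flattened red drinks can (one of three or four alike; some may be absent): a disc 72 mm across and 16 mm thick, 30 g, lying flat on the shelf; origin at the centre of its underside, z up.
- can3: Flattened red drinks can (one of three or four alike; some may be absent): a disc 72 mm across and 16 mm thick, 30 g, lying flat on the shelf; origin at the centre of its underside, z up.
- can4: Flattened red drinks can (one of three or four alike; some may be absent): a disc 72 mm across and 16 mm thick, 30 g, lying flat on the shelf; origin at the centre of its underside, z up.
- jar: Glass jar with steel lid, 72 mm across, 100 mm tall, beyond the work; bystander. Origin: centre of its underside.
- scraper: Yellow plastic scraper lying flat at the far edge, 160 mm long, 60 mm wide at the blade, 14 mm high; bystander. Origin: near its middle, at shelf level.
- caddy: Grey plastic caddy, 90 x 150 mm, 70 mm high, beyond the bay; bystander. Origin: centre of its underside.

How it is judged:
By the outcome, as a careful person would: the job done as asked, in the order asked, and still so for the second after the job is handed in, with the robot touching nothing.
Of can1, can2, can3, can4 only 3 to 4 are there at a start; the rules pass over those that are not, and their reading is None.
At some moment in a run one of can1, can2, can3, can4 may be knocked a few centimetres aside while the robot is not near it.
Once in a run the grip may slacken for a moment while it holds something.
It also fails if it takes over 210 s, if anything falls off the work surface, if the arm or the gripper's body presses on something with over 40 N, if the wrist force passes 120 N, or if a joint passes its speed limit or range.

### The arm

A 6-joint arm with a two-finger parallel gripper is mounted at the origin on the work surface. World frame = base frame: x ahead of the robot, y to its left, z up, the work surface at z = 0. Lengths are in m, angles in rad, forces in N, time in s.
With the tool pointing down it reaches from about 0.35 to 0.775 m from the base axis. Payload 5.5 kg.
Tool frame: the origin (TCP) lies midway between the tips of the shut fingers; the grasp point (between the pads) lies 19 mm behind it; z points along the fingers, y is the line along which they close (so a half turn about z gives the same grasp; the last joint's range is limited). The gripper opens to 85 mm and grips with 20 to 120 N. Pads are 22 mm wide; open, the fingers measure 114 mm over their backs; the gripper's body (76 mm by 85 mm) begins 54 mm behind the grasp point. The pads swing forward as they close: fully open they stand 13 mm farther back than shut.
Start: joints at [1.075, 0.313, 0.046, 1.304, 0, 1.431], TCP at [0.2, 0.539, 0.231] pointing down, gripper open.
Joint ranges: [-2.76, 2.76], [-0.86, 1.69], [-1.03, 1.26], [-2.2, 2.34], [-1.47, 1.5], [-3.14, 3.14]. Speed limits (rad/s): [2.57, 2.57, 3.14, 3.14, 3.14, 3.14].

### API

Orientations are given as a unit quaternion [w, x, y, z].
In Python, from workcell import env gives the robot as it stands. The module is installed in compiled form; this text tells all that it offers.
- The arm moves only by the tool servo_tool, never from a script. Its argument "increments" is a list of rows, each an object of numbers: "grip": the closure, from 0 (fully open) to 1 (shut); "x", "y", "z": the shift along the tool's x, y, z in mm; "roll": the turn about the tool's z in degrees. In form: [{"grip": .., "x": .., "y": .., "z": .., "roll": ..}, ...]. A call has 1 to 5 rows; each row shifts and turns the commanded pose from where the row before left it, along the tool's axes as they then stand; what a row does not reach is not made up. A row lasts 1/12 s, in which the tool goes at most 41.7 mm and 7.16 degrees, less where a joint would pass 70% of its speed; a pose out of reach is approached as far as the arm can. A call is refused whole if a number of a shift passes 41.7 or a number of a turn 7.16, either way. A call with a gripper value outside its range is refused whole. The fingers move at their own pace and stop on an object; "grip_force" is the grip in N (left out, the last holds). Time passes only in rows, so rows that do not move let the fingers close. It gives the time, the measured TCP pose, the force, the opening and the grip force at its end, in the units of the state.
- env.get_state(): the state, without advancing time (a new reading comes with each control period).
- env.read_camera(name): name is "scene" or "top" or "wrist"; returns the picture (480x640x3 uint8, red, green, blue); there is no depth.
- env.get_calibration(name): a dict with "vertical_fov" (degrees; the focal length in pixels is half the picture's height over the tangent of half this angle, whatever the lens; pixels are square), "cx", "cy" (the principal point, pixels), "rvec" (rotation vector, rad) and "tvec" (3), from world to camera coordinates, as OpenCV has them; the wrist camera has in their place "tool_from_camera" (4x4, takes a point from camera to tool coordinates, whose origin is the TCP and whose axes are the flange's). Camera axes: x right, y down, z forward; pixel columns grow to the right and rows downward; lengths in m; the calibration is good to about 2 mm. The wrist camera is an equidistant fisheye: a pixel r from the principal point sees the ray r / f radians off the axis. A picture is of the moment at which its call begins: read the wrist's pose just before it. get_calibration takes no time and is no camera call.
- env.hand_in(): hands the job in; it is judged then, once.
The state is a dict: "clock": time; "joint_pos": joint angles; "qvel": joint speeds; "tau": joint torques, N m; "tcp_pos": TCP position; "orientation": TCP orientation; "wrist_force": force on the tool from outside, world axes, zero at the start; "ft_torque": the same for the moment, N m; "finger_gap": finger opening in m; "grip_force": force on a finger pad.
Only numpy, scipy, OpenCV 4.12 (cv2) and the standard library are available. Lean on these libraries where they do the work, as an engineer would, in place of code of your own. Each camera call takes 0.05 s, during which the arm holds its last target. There are 200 camera calls.

## Working session

There is one attempt and no reset: what is moved stays moved. The work goes in short steps, Python scripts to look and compute and a tool call to move; the robot and the scene stay as the last step left them, time stands still between calls to the robot, and variables do not carry over. Pictures are saved under pics/ and viewed, at most 14 in all, crops included, and the job is handed in when it is done.

Besides the shell and the picture viewer there is one more tool, called after ">>>" by a JSON object that holds its "fn" and its "kwargs". servo_tool: Moves the arm, as the interface text tells. Its arguments: {"type":"object","properties":{"increments":{"type":"array"},"grip_force":{"type":"number"}},"required":["increments"]}

```bash
mkdir -p pics
cat > h.py <<'E'
import numpy as np, cv2
from scipy.spatial.transform import Rotation as R
from workcell import env
def cal(n):
    c=env.get_calibration(n); f=240/np.tan(np.radians(c["vertical_fov"])/2)
    return c,f
def pix2w(n,u,v,z=0.0):
    c,f=cal(n); Rm=cv2.Rodrigues(np.array(c["rvec"],float))[0]; t=np.array(c["tvec"],float).ravel()
    d=Rm.T@np.array([(u-c["cx"])/f,(v-c["cy"])/f,1]); o=-Rm.T@t
    return o+d*(z-o[2])/d[2]
def w2pix(n,p):
    c,f=cal(n); Rm=cv2.Rodrigues(np.array(c["rvec"],float))[0]; t=np.array(c["tvec"],float).ravel()
    q=Rm@np.array(p,float)+t
    return np.array([c["cx"]+f*q[0]/q[2],c["cy"]+f*q[1]/q[2]])
def shot(n,name):
    im=env.read_camera(n); cv2.imwrite(f"pics/{name}.png",im[:,:,::-1]); return im
def reds(im,n="top",z=0.016):
    hsv=cv2.cvtColor(im,cv2.COLOR_RGB2HSV)
    m=(((hsv[...,0]<8)|(hsv[...,0]>172))&(hsv[...,1]>130)&(hsv[...,2]>60)).astype(np.uint8)
    k,l,s,c=cv2.connectedComponentsWithStats(m)
    return [(s[i,4],s[i,:4].tolist(),c[i].round(1),pix2w(n,*c[i],z).round(4)) for i in range(1,k) if s[i,4]>60]
E
python3 - <<'E'
from h import *
s=env.get_state(); print(s)
im=shot("top","top0"); shot("scene","scene0")
for r in reds(im): print(r)
for n in("top","scene","wrist"): print(env.get_calibration(n))
E
```

```text
{'clock': 0.0, 'joint_pos': array([1.07538981e+00, 3.14038344e-01, 4.49548929e-02, 1.30357371e+00,
       1.29323747e-06, 1.43119102e+00]), 'qvel': array([-0.00022224,  0.00060527, -0.0005769 ,  0.00025099,  0.00051297,
        0.0001983 ]), 'tau': array([ 3.79878220e-04, -4.80622494e+01,  2.98537552e+01,  1.93137926e-02,
       -3.52469567e-05, -1.38656685e-05]), 'tcp_pos': array([0.20006237, 0.53852778, 0.23037742]), 'orientation': array([-2.91088251e-04,  1.76963630e-01,  9.84216952e-01, -8.83708663e-04]), 'wrist_force': array([-0.79777742,  0.30856732, -0.10927046]), 'ft_torque': array([-0.02661438, -0.05052368, -0.00791566]), 'grip_force': 0.0, 'finger_gap': 0.08543058973622193}
(np.int32(206), [422, 233, 31, 30], array([435. , 248.6]), array([ 0.6031, -0.2654,  0.016 ]))
(np.int32(198), [349, 241, 30, 31], array([362.5, 257.1]), array([ 0.5833, -0.1013,  0.016 ]))
(np.int32(212), [345, 304, 31, 33], array([358.9, 320. ]), array([ 0.4431, -0.0924,  0.016 ]))
{'vertical_fov': 57.93081431958719, 'cx': 321.98517864803114, 'cy': 243.32939590224598, 'rvec': array([ 2.1680459 , -2.16267439,  0.10730659]), 'tvec': array([-0.01135315,  0.61277608,  0.93510647])}
{'vertical_fov': 47.408817353230006, 'cx': 323.4370394058145, 'cy': 239.19538434556762, 'rvec': array([ 0.83494548,  2.39100156, -1.2351954 ]), 'tvec': array([ 0.48422502, -0.13724304,  1.52565622])}
{'vertical_fov': 65.70646984690485, 'cx': 318.80596152923033, 'cy': 239.08969315737943, 'tool_from_camera': array([[ 4.54351912e-04, -9.54551765e-01, -2.98044830e-01,
         7.52276707e-02],
       [ 9.99999576e-01,  6.72422322e-04, -6.29134198e-04,
         3.72497434e-06],
       [ 8.00953156e-04, -2.98044418e-01,  9.54551666e-01,
        -1.42483487e-01],
       [ 0.00000000e+00,  0.00000000e+00,  0.00000000e+00,
         1.00000000e+00]])}
```

View pics/top0.png

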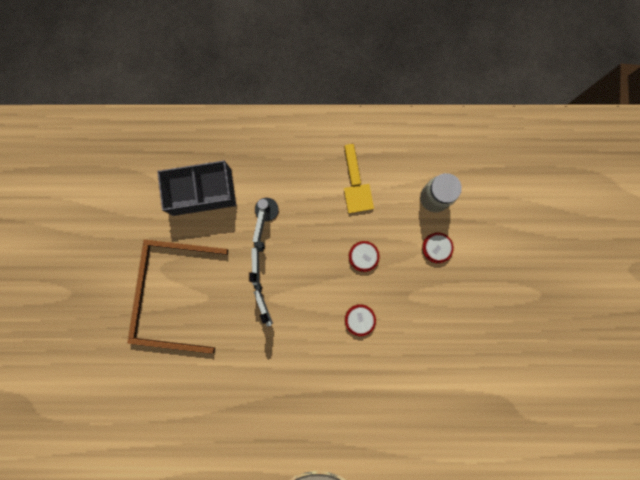

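View pics/scene0.png

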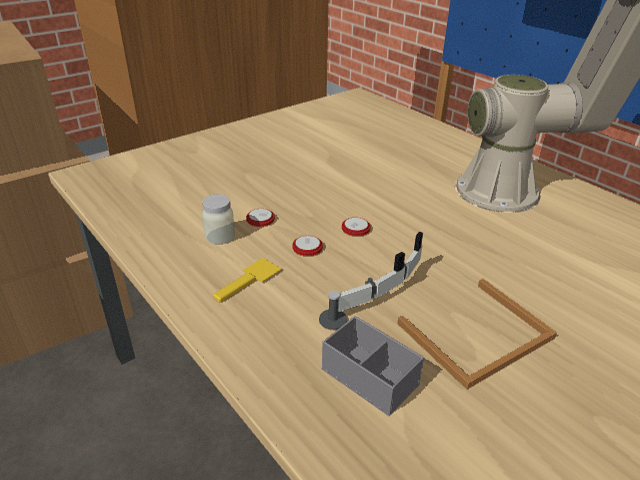

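The top view shows the post near (265,208), with the rail running down to (268,322). The bay mouth is between (228,253) and (213,351). There are three cans, at (362,257), (359,320) and (435,249).

Run:
```python
from h import *
a=cv2.imread("pics/top0.png")[185:345,120:300]; cv2.imwrite("pics/c1.png",cv2.resize(a,None,fx=3.7,fy=3.7,interpolation=cv2.INTER_CUBIC)[:600])
print(w2pix("top",[.2,.539,.23]),w2pix("scene",[.2,.539,.23]))
```

```text
[ -5.23667581 474.20026012] [710.31942675 233.1587754 ]
```

View pics/c1.png

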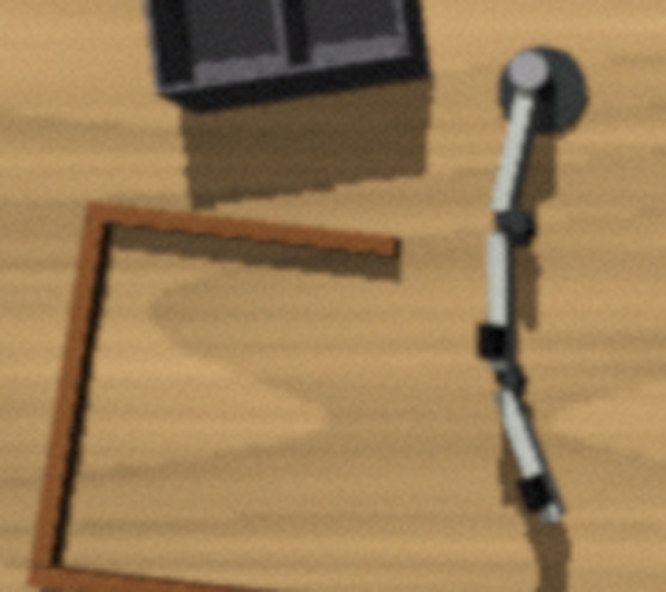

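Run:
```python
from h import *
def P(u,v,z): return pix2w("top",120+(u+.5)/3.7-.5,185+(v+.5)/3.7-.5,z)*1000
for k,(u,v,z) in dict(post=(529,70,.066),postfoot=(543,91,.006),rootA=(523,100,.062),rootB=(505,205,.062),midh=(515,226,.062),midA=(498,240,.062),midB=(500,330,.062),midtab=(492,341,.101),tiph=(512,379,.062),tipA=(510,396,.062),tipB=(533,470,.062),tiptab=(536,493,.101),tipend=(553,518,.062), w1=(400,246,.018),w1b=(93,210,.018),w2b=(40,578,.018)).items(): print(k,P(u,v,z).round(1))
print("wall2end",pix2w("top",213,351,.018)*1000)
```

```text
post [695.9 119.3  66. ]
postfoot [694.5 119.    6. ]
rootA [678.7 123.1  62. ]
rootB [616.5 132.6  62. ]
midh [604.2 126.5  62. ]
midA [595.9 136.3  62. ]
midB [543.5 134.1  62. ]
midtab [536.1 132.2 101. ]
tiph [515.3 126.6  62. ]
tipA [505.5 127.6  62. ]
tipB [463.2 113.6  62. ]
tiptab [452.8 106.4 101. ]
tipend [436.1 101.7  62. ]
w1 [596.1 203.3  18. ]
w1b [617.8 392.3  18. ]
w2b [396.1 414.   18. ]
wall2end [374.67731846 230.24560778  18.        ]
```

```bash
cat >> h.py <<'E'
def now():
    s=env.get_state(); q=s["orientation"]; M=R.from_quat([q[1],q[2],q[3],q[0]]).as_matrix()
    return s,np.r_[s["tcp_pos"]*1000,np.degrees(np.arctan2(M[1,0],M[0,0]))]
def plan(wps,grip,start=None,sp=34,rt=7.1):
    """wps: list of (x,y,z mm, toolx deg absolute, unwrapped relative to start)"""
    c=now()[1] if start is None else np.array(start,float)
    rows=[]
    for w in wps:
        w=np.array(w,float); d=w-c
        n=max(1,int(np.ceil(max(np.linalg.norm(d[:3])/sp,abs(d[3])/rt)-1e-6))); c0=c.copy()
        for i in range(1,n+1):
            t=c0+d*i/n; e=t-c; a=np.radians(c[3])
            r=[round(e[0]*np.cos(a)+e[1]*np.sin(a),1),round(e[0]*np.sin(a)-e[1]*np.cos(a),1),round(-e[2],1),round(-e[3],2)]
            rows.append(r)
            c=c+np.array([r[0]*np.cos(a)+r[1]*np.sin(a),r[0]*np.sin(a)-r[1]*np.cos(a),-r[2],-r[3]])
    for k in range(0,len(rows),5):
        print("["+",".join('{"grip":%g,"x":%g,"y":%g,"z":%g,"roll":%g}'%(grip,*r) for r in rows[k:k+5])+"]")
    print("end",c.round(1))
E
python3 - <<'E'
from h import *
print(now()[1]); plan([(470,112,170,18.3)],0)
E
```

```text
[200.09047379 538.57742529 230.4966032  159.61220945]
[{"grip":0,"x":-20.1,"y":-15.3,"z":3,"roll":7.07},{"grip":0,"x":-21.8,"y":-12.7,"z":3,"roll":7.06},{"grip":0,"x":-23.2,"y":-9.9,"z":3.1,"roll":7.07},{"grip":0,"x":-24.2,"y":-7,"z":3,"roll":7.06},{"grip":0,"x":-25,"y":-4,"z":3,"roll":7.07}]
[{"grip":0,"x":-25.2,"y":-0.8,"z":3,"roll":7.06},{"grip":0,"x":-25.1,"y":2.2,"z":3.1,"roll":7.07},{"grip":0,"x":-24.7,"y":5.3,"z":3,"roll":7.06},{"grip":0,"x":-23.8,"y":8.3,"z":3,"roll":7.07},{"grip":0,"x":-22.7,"y":11.2,"z":3,"roll":7.07}]
[{"grip":0,"x":-21,"y":13.9,"z":3.1,"roll":7.06},{"grip":0,"x":-19.3,"y":16.4,"z":3,"roll":7.07},{"grip":0,"x":-17,"y":18.6,"z":3,"roll":7.06},{"grip":0,"x":-14.6,"y":20.6,"z":3,"roll":7.07},{"grip":0,"x":-12,"y":22.2,"z":3.1,"roll":7.06}]
[{"grip":0,"x":-9.2,"y":23.5,"z":3,"roll":7.07},{"grip":0,"x":-6.2,"y":24.5,"z":3,"roll":7.07},{"grip":0,"x":-3.2,"y":25,"z":3,"roll":7.06},{"grip":0,"x":-0,"y":25.2,"z":3.1,"roll":7.07},{"grip":0,"x":3,"y":25.1,"z":3,"roll":7.06}]
end [470.  112.  170.   18.3]
```

>>> {"fn": "servo_tool", "kwargs": {"increments": [{"grip": 0, "x": -20, "y": -15, "z": 3, "roll": 7}, {"grip": 0, "x": -22, "y": -13, "z": 3, "roll": 7}, {"grip": 0, "x": -23, "y": -10, "z": 3, "roll": 7}, {"grip": 0, "x": -24, "y": -7, "z": 3, "roll": 7}, {"grip": 0, "x": -25, "y": -4, "z": 3, "roll": 7}]}}

```text
clock: 0.52
tcp_pos: [0.2678, 0.4314, 0.2157]
orientation: [-0.0, 0.467, 0.884, -0.0]
wrist_force: [0.1, 0.7, -0.1]
finger_gap: 0.0852
grip_force: 0.0
```

>>> {"fn": "servo_tool", "kwargs": {"increments": [{"grip": 0, "x": -25, "y": -1, "z": 3, "roll": 7}, {"grip": 0, "x": -25, "y": 2, "z": 3, "roll": 7}, {"grip": 0, "x": -25, "y": 5, "z": 3, "roll": 7}, {"grip": 0, "x": -24, "y": 8, "z": 3, "roll": 7}, {"grip": 0, "x": -23, "y": 11, "z": 3, "roll": 7}]}}

```text
clock: 0.93
tcp_pos: [0.3351, 0.3243, 0.2009]
orientation: [-0.0, 0.712, 0.703, -0.0]
wrist_force: [0.2, 0.1, 0.1]
finger_gap: 0.0853
grip_force: 0.0
```

>>> {"fn": "servo_tool", "kwargs": {"increments": [{"grip": 0, "x": -21, "y": 14, "z": 3, "roll": 7}, {"grip": 0, "x": -19, "y": 16, "z": 3, "roll": 7}, {"grip": 0, "x": -17, "y": 19, "z": 3, "roll": 7}, {"grip": 0, "x": -15, "y": 21, "z": 3, "roll": 7}, {"grip": 0, "x": -12, "y": 22, "z": 3, "roll": 7}]}}

```text
clock: 1.35
tcp_pos: [0.4044, 0.2185, 0.1859]
orientation: [-0.0, 0.89, 0.456, -0.0]
wrist_force: [0.8, 1.0, 0.6]
finger_gap: 0.0854
grip_force: 0.0
```

>>> {"fn": "servo_tool", "kwargs": {"increments": [{"grip": 0, "x": -9, "y": 24, "z": 3, "roll": 7}, {"grip": 0, "x": -6, "y": 25, "z": 3, "roll": 7}, {"grip": 0, "x": -3, "y": 25, "z": 3, "roll": 7}, {"grip": 0, "x": 0, "y": 25, "z": 3, "roll": 7}, {"grip": 0, "x": 3, "y": 25, "z": 3, "roll": 7}]}}

```text
clock: 1.77
tcp_pos: [0.4749, 0.1133, 0.1708]
orientation: [-0.0, 0.986, 0.167, -0.0]
wrist_force: [0.7, 0.2, -0.5]
finger_gap: 0.0853
grip_force: 0.0
```

>>> {"fn": "servo_tool", "kwargs": {"increments": [{"x": 0, "y": 0, "z": 0, "roll": 0, "grip": 0}, {"x": 0, "y": 0, "z": 0, "roll": 0, "grip": 0}, {"x": 0, "y": 0, "z": 0, "roll": 0, "grip": 0}]}}

```text
clock: 2.02
tcp_pos: [0.474, 0.1146, 0.171]
orientation: [-0.0, 0.985, 0.171, -0.001]
wrist_force: [-0.9, -0.9, -0.1]
finger_gap: 0.0855
grip_force: 0.0
```

```bash
cat >> h.py <<'E'
def wpix2w(u,v,z):
    c,f=cal("wrist"); s,_=now(); q=s["orientation"]; M=R.from_quat([q[1],q[2],q[3],q[0]]).as_matrix()
    T=np.array(c["tool_from_camera"]); dx,dy=u-c["cx"],v-c["cy"]; r=np.hypot(dx,dy)+1e-9; th=r/f
    d=M@T[:3,:3]@np.array([np.sin(th)*dx/r,np.sin(th)*dy/r,np.cos(th)]); o=s["tcp_pos"]+M@T[:3,3]
    return (o+d*(z-o[2])/d[2])*1000
E
sed -i 's/round(e\[0\]\*np.cos(a)+e\[1\]\*np.sin(a),1),round(e\[0\]\*np.sin(a)-e\[1\]\*np.cos(a),1),round(-e\[2\],1),round(-e\[3\],2)/round(e[0]*np.cos(a)+e[1]*np.sin(a)),round(e[0]*np.sin(a)-e[1]*np.cos(a)),round(-e[2]),round(-e[3],1)/' h.py
python3 - <<'E'
from h import *
s,p=now(); print(p,s["joint_pos"].round(2)); shot("wrist","w1")
E
```

```text
[473.97993263 114.64739586 170.95240533  19.67947488] [ 0.07  0.17 -0.29  1.11  0.    2.87]
```

View pics/w1.png

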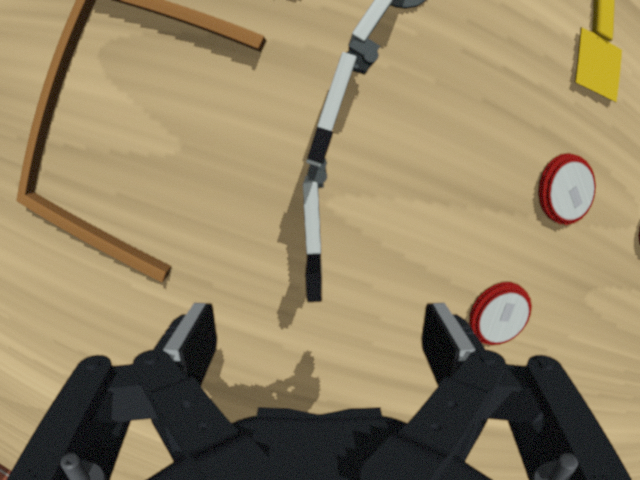

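The wrist view shows the tip tab at about (314,278), the tip hinge at (316,173), the mid tab at (321,143) and the mid hinge at (363,52).

Run:
```python
from h import *
a=cv2.imread("pics/w1.png"); A=cv2.resize(a[130:310,280:360],None,fx=3.3,fy=3.3,interpolation=cv2.INTER_CUBIC);B=cv2.resize(a[0:180,300:440],None,fx=3.3,fy=3.3,interpolation=cv2.INTER_CUBIC)
o=np.hstack([A,B]); print(o.shape,A.shape); cv2.imwrite("pics/c2.png",o)
```

```text
(594, 726, 3) (594, 264, 3)
```

View pics/c2.png

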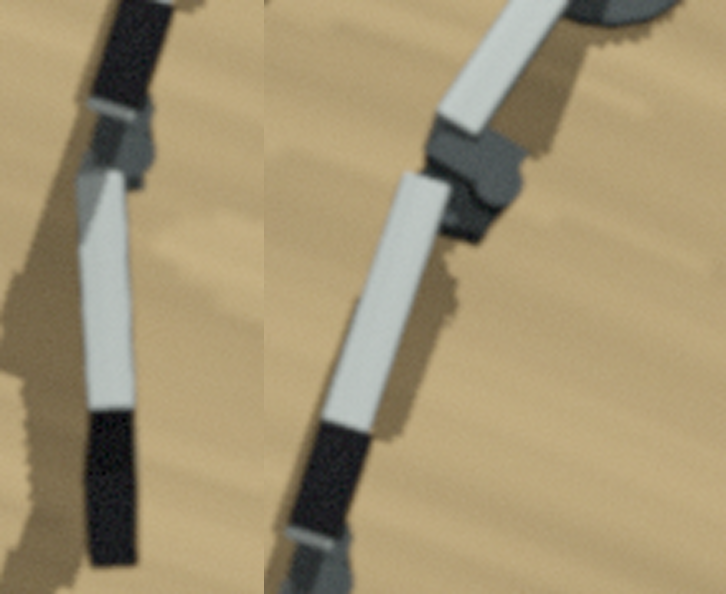

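Run:
```python
from h import *
A=lambda u,v,z: wpix2w(280+(u+.5)/3.3-.5,130+(v+.5)/3.3-.5,z)[:2]
B=lambda u,v,z: wpix2w(300+(u-264+.5)/3.3-.5,(v+.5)/3.3-.5,z)[:2]
def an(p,q): d=q-p; return np.degrees(np.arctan2(d[1],d[0]))%360
t1,t2=A(102,176,.062),A(112,407,.062); t3=A(113.5,565,.101)
m1,m2=B(426,178,.062),B(347,427,.062); m3=B(312,534,.062)
r1,r2=B(537,10,.062),B(461,122,.062)
for n,p in dict(t1=t1,t2=t2,t3=t3,m1=m1,m2=m2,m3=m3,r1=r1,r2=r2,tiph=A(132,145,.062),midh=B(490,178,.062)).items(): print(n,p.round(1))
print("tip",an(t1,t2),an(t1,t3),"mid",an(m1,m2),an(m1,m3),"root",an(r1,r2))
```

```text
t1 [508.2 132.5]
t2 [461.2 113.7]
t3 [443.9 106.7]
m1 [600.4 138.5]
m2 [546.1 135.9]
m3 [523.  135.1]
r1 [644.3 129.8]
r2 [614.4 136. ]
tiph [516.4 128.9]
midh [605.2 126.5]
tip 201.86863677571765 201.87298879331803 mid 182.77777862545452 182.4980277684907 root 168.29229768104196
```

Run:
```python
from h import *
plan([(452.5,110,130,21.9),(452.5,110,67,21.9)],0)
```

```text
[{"grip":0,"x":-11,"y":-1,"z":21,"roll":-1.1},{"grip":0,"x":-11,"y":-2,"z":20,"roll":-1.1},{"grip":0,"x":0,"y":0,"z":32,"roll":0},{"grip":0,"x":0,"y":0,"z":31,"roll":0}]
end [452.2 110.2  67.1  21.9]
```

>>> {"fn": "servo_tool", "kwargs": {"increments": [{"grip": 0, "x": -11, "y": -1, "z": 21, "roll": -1.1}, {"grip": 0, "x": -11, "y": -2, "z": 20, "roll": -1.1}, {"grip": 0, "x": 0, "y": 0, "z": 32, "roll": 0}, {"grip": 0, "x": 0, "y": 0, "z": 31, "roll": 0}, {"grip": 0.3, "x": 0, "y": 0, "z": 0, "roll": 0}], "grip_force": 60}}

```text
clock: 2.48
tcp_pos: [0.4479, 0.1104, 0.0629]
orientation: [-0.001, 0.982, 0.191, -0.004]
wrist_force: [-1.8, -0.8, -0.7]
finger_gap: 0.0753
grip_force: 0.0
```

>>> {"fn": "servo_tool", "kwargs": {"increments": [{"grip": 1, "x": 0, "y": 0, "z": 0, "roll": 0}, {"grip": 1, "x": 0, "y": 0, "z": 0, "roll": 0}, {"grip": 1, "x": 0, "y": 0, "z": 0, "roll": 0}, {"grip": 1, "x": 0, "y": 0, "z": 0, "roll": 0}, {"grip": 1, "x": 0, "y": 0, "z": 0, "roll": 0}]}}

```text
clock: 2.9
tcp_pos: [0.4542, 0.1099, 0.0687]
orientation: [0.0, 0.982, 0.189, 0.001]
wrist_force: [-1.2, 2.8, 0.4]
finger_gap: 0.0123
grip_force: 0.6
```

Run:
```python
from h import *
s,p=now(); print(p,s["finger_gap"],s["grip_force"],s["wrist_force"],s["joint_pos"].round(2))
H=np.array([515.4,127.9]); w=[]
for th in np.r_[np.arange(201.9+6.7,362.6,6.7),362.6,365]:
    t=np.radians(th); q=H+np.array([65*np.cos(t)+7*np.sin(t),65*np.sin(t)-7*np.cos(t)]); w.append((*q,p[2],th-180))
plan(w,1); print(w[-2])
```

```text
[454.16669977 109.9385162   68.72695286  21.82725652] 0.012260391805044246 0.6349270418286324 [-1.17205303  2.84165803  0.42156497] [ 0.07  0.22 -0.5   0.84  0.    2.83]
[{"grip":1,"x":-2,"y":7,"z":0,"roll":-6.8},{"grip":1,"x":0,"y":7,"z":0,"roll":-6.7},{"grip":1,"x":-1,"y":8,"z":0,"roll":-6.7},{"grip":1,"x":0,"y":8,"z":0,"roll":-6.7},{"grip":1,"x":0,"y":7,"z":0,"roll":-6.7}]
[{"grip":1,"x":-1,"y":8,"z":0,"roll":-6.7},{"grip":1,"x":0,"y":8,"z":0,"roll":-6.7},{"grip":1,"x":0,"y":7,"z":0,"roll":-6.7},{"grip":1,"x":-1,"y":8,"z":0,"roll":-6.7},{"grip":1,"x":0,"y":7,"z":0,"roll":-6.7}]
[{"grip":1,"x":-1,"y":8,"z":0,"roll":-6.7},{"grip":1,"x":0,"y":8,"z":0,"roll":-6.7},{"grip":1,"x":0,"y":7,"z":0,"roll":-6.7},{"grip":1,"x":-1,"y":8,"z":0,"roll":-6.7},{"grip":1,"x":0,"y":8,"z":0,"roll":-6.7}]
[{"grip":1,"x":-1,"y":7,"z":0,"roll":-6.7},{"grip":1,"x":0,"y":8,"z":0,"roll":-6.7},{"grip":1,"x":0,"y":8,"z":0,"roll":-6.7},{"grip":1,"x":-1,"y":7,"z":0,"roll":-6.7},{"grip":1,"x":0,"y":8,"z":0,"roll":-6.7}]
[{"grip":1,"x":0,"y":7,"z":0,"roll":-6.7},{"grip":1,"x":-1,"y":8,"z":0,"roll":-6.7},{"grip":1,"x":0,"y":8,"z":0,"roll":-6.7},{"grip":1,"x":0,"y":7,"z":0,"roll":-6.6},{"grip":1,"x":-1,"y":3,"z":0,"roll":-2.4}]
end [581.  126.7  68.7 185. ]
(np.float64(580.6506279533012), np.float64(123.85580023986653), np.float64(68.72695285996727), np.float64(182.60000000000002))
```

>>> {"fn": "servo_tool", "kwargs": {"increments": [{"grip": 1, "x": 0, "y": 0, "z": 0, "roll": 0}, {"grip": 1, "x": 0, "y": 0, "z": 0, "roll": 0}, {"grip": 1, "x": 0, "y": 0, "z": 0, "roll": 0}]}}

```text
clock: 3.15
tcp_pos: [0.4536, 0.1099, 0.0681]
orientation: [-0.0, 0.982, 0.189, 0.001]
wrist_force: [-1.2, 1.4, 6.5]
finger_gap: 0.0091
grip_force: 60.5
```

>>> {"fn": "servo_tool", "kwargs": {"increments": [{"grip": 1, "x": -1, "y": 7, "z": 0, "roll": -6.7}, {"grip": 1, "x": 0, "y": 7, "z": 0, "roll": -6.7}, {"grip": 1, "x": -1, "y": 8, "z": 0, "roll": -6.7}, {"grip": 1, "x": 0, "y": 8, "z": 0, "roll": -6.7}, {"grip": 1, "x": 0, "y": 7, "z": 0, "roll": -6.7}]}}

```text
clock: 3.57
tcp_pos: [0.473, 0.0783, 0.0681]
orientation: [0.001, 0.885, 0.466, 0.0]
wrist_force: [-1.6, -0.1, 6.4]
finger_gap: 0.0094
grip_force: 60.6
```

>>> {"fn": "servo_tool", "kwargs": {"increments": [{"grip": 1, "x": -1, "y": 8, "z": 0, "roll": -6.7}, {"grip": 1, "x": 0, "y": 8, "z": 0, "roll": -6.7}, {"grip": 1, "x": 0, "y": 7, "z": 0, "roll": -6.7}, {"grip": 1, "x": -1, "y": 8, "z": 0, "roll": -6.7}, {"grip": 1, "x": 0, "y": 7, "z": 0, "roll": -6.7}]}}

```text
clock: 3.98
tcp_pos: [0.5065, 0.0628, 0.0682]
orientation: [0.0, 0.712, 0.702, -0.0]
wrist_force: [-3.1, -0.9, 9.4]
finger_gap: 0.0092
grip_force: 61.0
```

Run:
```python
from h import *
s,p=now(); print(p,s["finger_gap"],s["grip_force"],s["wrist_force"],s["ft_torque"],s["joint_pos"].round(2))
th=np.radians(p[3]+180)
for l in [(65,-7)]:print("H est",p[:2]-np.array([65*np.cos(th)+7*np.sin(th),65*np.sin(th)-7*np.cos(th)]))
im=shot("top","top1"); a=im[185:345,180:300,::-1]; cv2.imwrite("pics/c3.png",cv2.resize(a,None,fx=3.7,fy=3.7,interpolation=cv2.INTER_CUBIC))
```

```text
[506.46290564  62.83062196  68.17102251  89.12524023] 0.009192693891393797 60.96032202243805 [-3.10830852 -0.88447822  9.36813727] [0.03791029 0.45895196 0.13653858] [-0.03  0.3  -0.39  0.88 -0.    1.55]
H est [514.45443475 127.71617862]
```

View pics/c3.png

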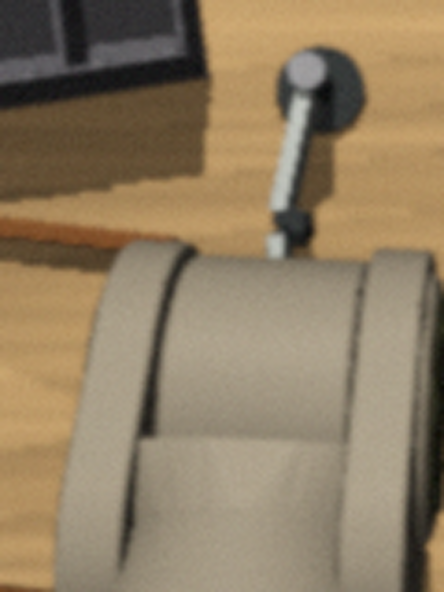

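The arm covers most of this view, but the root leaf hasn't moved and the arc is on track. I'll carry on.

Run:
```python
from h import *
s,p=now()
H=np.array([514.7,127.8]); w=[]
for th in np.r_[np.arange(p[3]+186.7,362.6,6.7),362.6,365]:
    t=np.radians(th); q=H+np.array([65*np.cos(t)+7*np.sin(t),65*np.sin(t)-7*np.cos(t)]); w.append((*q,p[2],th-180))
plan(w,1); print(w[-2:])
```

```text
[{"grip":1,"x":0,"y":7,"z":0,"roll":-6.7},{"grip":1,"x":-1,"y":8,"z":0,"roll":-6.7},{"grip":1,"x":0,"y":7,"z":0,"roll":-6.7},{"grip":1,"x":0,"y":8,"z":0,"roll":-6.7},{"grip":1,"x":-1,"y":8,"z":0,"roll":-6.7}]
[{"grip":1,"x":0,"y":7,"z":0,"roll":-6.7},{"grip":1,"x":0,"y":8,"z":0,"roll":-6.7},{"grip":1,"x":-1,"y":7,"z":0,"roll":-6.7},{"grip":1,"x":0,"y":8,"z":0,"roll":-6.7},{"grip":1,"x":-1,"y":8,"z":0,"roll":-6.7}]
[{"grip":1,"x":0,"y":7,"z":0,"roll":-6.7},{"grip":1,"x":0,"y":8,"z":0,"roll":-6.7},{"grip":1,"x":-1,"y":8,"z":0,"roll":-6.7},{"grip":1,"x":0,"y":6,"z":0,"roll":-6},{"grip":1,"x":0,"y":3,"z":0,"roll":-2.4}]
end [579.7 126.3  68.3 185. ]
[(np.float64(579.9506279533013), np.float64(123.75580023986652), np.float64(68.268950712255), np.float64(182.60000000000002)), (np.float64(580.0627455751971), np.float64(126.49176039195554), np.float64(68.268950712255), np.float64(185.0))]
```

>>> {"fn": "servo_tool", "kwargs": {"increments": [{"grip": 1, "x": 0, "y": 7, "z": 0, "roll": -6.7}, {"grip": 1, "x": -1, "y": 8, "z": 0, "roll": -6.7}, {"grip": 1, "x": 0, "y": 7, "z": 0, "roll": -6.7}, {"grip": 1, "x": 0, "y": 8, "z": 0, "roll": -6.7}, {"grip": 1, "x": -1, "y": 8, "z": 0, "roll": -6.7}]}}

```text
clock: 4.45
tcp_pos: [0.5427, 0.0696, 0.0682]
orientation: [-0.001, 0.48, 0.877, -0.0]
wrist_force: [-7.7, -0.5, 11.4]
finger_gap: 0.0091
grip_force: 61.8
```

>>> {"fn": "servo_tool", "kwargs": {"increments": [{"grip": 1, "x": 0, "y": 7, "z": 0, "roll": -6.7}, {"grip": 1, "x": 0, "y": 8, "z": 0, "roll": -6.7}, {"grip": 1, "x": -1, "y": 7, "z": 0, "roll": -6.7}, {"grip": 1, "x": 0, "y": 8, "z": 0, "roll": -6.7}, {"grip": 1, "x": -1, "y": 8, "z": 0, "roll": -6.7}]}}

```text
clock: 4.87
tcp_pos: [0.5689, 0.0955, 0.0683]
orientation: [-0.002, 0.207, 0.978, -0.001]
wrist_force: [-11.9, -0.3, 15.7]
finger_gap: 0.0089
grip_force: 62.1
```

>>> {"fn": "servo_tool", "kwargs": {"increments": [{"grip": 1, "x": 0, "y": 7, "z": 0, "roll": -6.7}, {"grip": 1, "x": 0, "y": 8, "z": 0, "roll": -6.7}, {"grip": 1, "x": -1, "y": 8, "z": 0, "roll": -6.7}, {"grip": 1, "x": 0, "y": 6, "z": 0, "roll": -6}]}}

```text
clock: 5.2
tcp_pos: [0.5768, 0.1236, 0.0684]
orientation: [-0.002, -0.02, 1.0, 0.0]
wrist_force: [-10.0, 0.4, 13.9]
finger_gap: 0.0091
grip_force: 61.7
```

Run:
```python
from h import *
s,p=now(); print(p,s["finger_gap"],s["grip_force"],s["wrist_force"],s["ft_torque"],s["joint_pos"].round(2)); shot("wrist","w2")
```

```text
[ 576.8478352   123.55002739   68.36209964 -177.74503227] 0.009128740263976231 61.72350525856018 [-10.036136     0.43035657  13.89048746] [ 0.08143417  1.89021988 -0.04273257] [ 0.07  0.44 -0.18  0.95  0.    0.04]
```

View pics/w2.png

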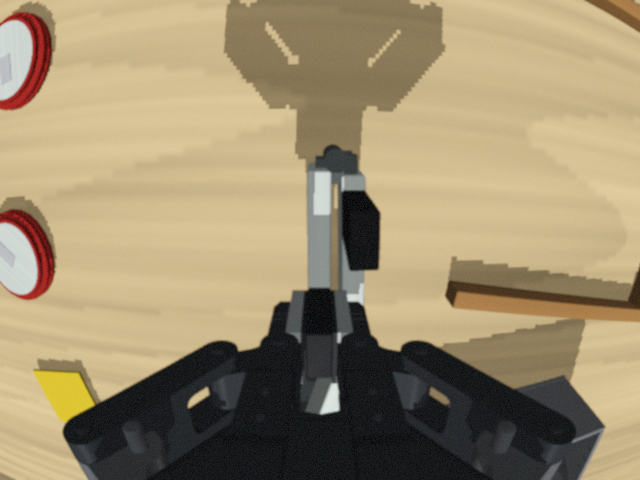

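The tip leaf now lies beside the middle leaf, parallel with a thin gap at (335,220). I'll press it slightly to the stop, then release.

>>> {"fn": "servo_tool", "kwargs": {"increments": [{"grip": 1, "x": 0, "y": 3, "z": 0, "roll": -2.4}, {"grip": 1, "x": 0, "y": 0, "z": 0, "roll": 0}, {"grip": 1, "x": 0, "y": 0, "z": 0, "roll": 0}]}}

```text
clock: 5.5
tcp_pos: [0.5771, 0.1264, 0.0684]
orientation: [-0.001, -0.038, 0.999, 0.0]
wrist_force: [-8.6, 0.5, 13.5]
finger_gap: 0.0092
grip_force: 61.6
```

Run:
```python
from h import *
s,p=now(); print(p,s["finger_gap"],s["grip_force"],s["wrist_force"],s["ft_torque"])
```

```text
[ 577.09606182  126.40991419   68.38835974 -175.64755101] 0.009224095176619727 61.5814733505249 [-8.58656756  0.50709509 13.47117703] [0.07751606 1.60327278 0.05125471]
```

>>> {"fn": "servo_tool", "kwargs": {"increments": [{"grip": 0.4, "x": 0, "y": 0, "z": 0, "roll": 0}, {"grip": 0.4, "x": 0, "y": 0, "z": 0, "roll": 0}, {"grip": 0.4, "x": 0, "y": 0, "z": 0, "roll": 0}, {"grip": 0.2, "x": 0, "y": 0, "z": -30, "roll": 0}, {"grip": 0, "x": 0, "y": 0, "z": -35, "roll": 0}]}}

```text
clock: 5.92
tcp_pos: [0.5766, 0.1257, 0.1295]
orientation: [-0.004, -0.037, 0.999, -0.0]
wrist_force: [0.8, 0.5, -0.5]
finger_gap: 0.0692
grip_force: 0.0
```

>>> {"fn": "servo_tool", "kwargs": {"increments": [{"grip": 0, "x": 10, "y": 0, "z": -30, "roll": 0}, {"grip": 0, "x": 25, "y": 0, "z": -20, "roll": 0}, {"grip": 0, "x": 0, "y": 0, "z": 0, "roll": 0}, {"grip": 0, "x": 0, "y": 0, "z": 0, "roll": 0}]}}

```text
clock: 6.25
tcp_pos: [0.5447, 0.1235, 0.1836]
orientation: [0.001, -0.038, 0.999, 0.0]
wrist_force: [0.1, 0.6, -1.5]
finger_gap: 0.0857
grip_force: 0.0
```

Run:
```python
from h import *
s,p=now(); print(p,s["finger_gap"],s["wrist_force"]); a=shot("wrist","w3")[:,:,::-1]
cv2.imwrite("pics/c4.png",cv2.resize(a[100:360,220:450],None,fx=2.3,fy=2.3,interpolation=cv2.INTER_CUBIC))
```

```text
[ 544.6809527   123.46753338  183.59272203 -175.68981827] 0.08570433928405828 [ 0.14322231  0.56427149 -1.53741254]
```

View pics/c4.png

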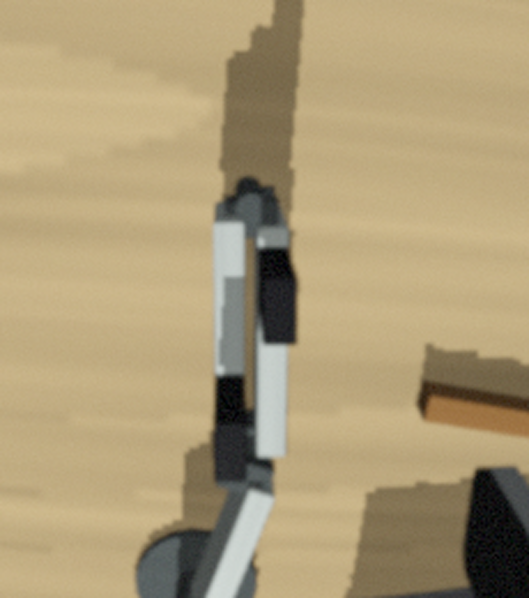

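The tip leaf is folded parallel to the middle leaf. In the crop, the mid bar runs from (272,235) to (270,455) and the top of the mid tab reaches (280,343).

Run:
```python
from h import *
A=lambda u,v,z: wpix2w(220+(u+.5)/2.3-.5,100+(v+.5)/2.3-.5,z)[:2]
def an(p,q): d=q-p; return np.degrees(np.arctan2(d[1],d[0]))%360
m1,m2=A(270.5,455,.062),A(273,250,.062); t=A(279.5,342,.101)
t1,t2=A(229,225,.062),A(231,375,.062); r1,r2=A(258,495,.062),A(222,590,.062)
for x in (m1,m2,t,t1,t2,r1,r2): print(x.round(1))
print(an(m1,m2),an(t1,t2),an(r2,r1))
print("tab", (m2+t)/2)
```

```text
[598.3 141.5]
[527.1 135.8]
[544.3 137.2]
[520.2 121.3]
[570.1 125.8]
[614.3 138.7]
[656.  129.1]
184.62551024795616 5.105778102894917 167.07674804597664
tab [535.7338059  136.46789542]
```

Run:
```python
from h import *
s,p=now(); p[3]%=360; print(p)
plan([(535.7,136.4,125,184.6),(535.7,136.4,68,184.6)],0,start=p)
M=np.array([605,126.5]); w=[]
for th in np.r_[np.arange(184.6+6.6,349,6.6),349,352]:
    t=np.radians(th); q=M+np.array([68*np.cos(t)+14*np.sin(t),68*np.sin(t)-14*np.cos(t)]); w.append((*q,68,th))
plan(w,1,start=(535.7,136.4,68,184.6)); print(w[-2:])
```

```text
[544.60227371 123.39108982 182.28465253 184.30557127]
[{"grip":0,"x":4,"y":7,"z":29,"roll":-0.1},{"grip":0,"x":4,"y":7,"z":28,"roll":-0.2},{"grip":0,"x":0,"y":0,"z":29,"roll":0},{"grip":0,"x":0,"y":0,"z":28,"roll":0}]
end [535.6 136.7  68.3 184.6]
[{"grip":1,"x":1,"y":-9,"z":0,"roll":-6.6},{"grip":1,"x":1,"y":-8,"z":0,"roll":-6.6},{"grip":1,"x":1,"y":-8,"z":0,"roll":-6.6},{"grip":1,"x":1,"y":-8,"z":0,"roll":-6.6},{"grip":1,"x":2,"y":-8,"z":0,"roll":-6.6}]
[{"grip":1,"x":1,"y":-8,"z":0,"roll":-6.6},{"grip":1,"x":1,"y":-8,"z":0,"roll":-6.6},{"grip":1,"x":1,"y":-8,"z":0,"roll":-6.6},{"grip":1,"x":1,"y":-8,"z":0,"roll":-6.6},{"grip":1,"x":1,"y":-8,"z":0,"roll":-6.6}]
[{"grip":1,"x":1,"y":-7,"z":0,"roll":-6.6},{"grip":1,"x":2,"y":-8,"z":0,"roll":-6.6},{"grip":1,"x":1,"y":-8,"z":0,"roll":-6.6},{"grip":1,"x":1,"y":-8,"z":0,"roll":-6.6},{"grip":1,"x":1,"y":-8,"z":0,"roll":-6.6}]
[{"grip":1,"x":1,"y":-8,"z":0,"roll":-6.6},{"grip":1,"x":1,"y":-8,"z":0,"roll":-6.6},{"grip":1,"x":2,"y":-8,"z":0,"roll":-6.6},{"grip":1,"x":1,"y":-8,"z":0,"roll":-6.6},{"grip":1,"x":1,"y":-8,"z":0,"roll":-6.6}]
[{"grip":1,"x":1,"y":-8,"z":0,"roll":-6.6},{"grip":1,"x":1,"y":-7,"z":0,"roll":-6.6},{"grip":1,"x":1,"y":-8,"z":0,"roll":-6.6},{"grip":1,"x":1,"y":-8,"z":0,"roll":-6.6},{"grip":1,"x":2,"y":-7,"z":0,"roll":-6}]
[{"grip":1,"x":0,"y":-4,"z":0,"roll":-3}]
end [670.2 103.2  68.  352. ]
[(np.float64(669.0793225391695), np.float64(99.78220774612767), 68, np.float64(349.0)), (np.float64(670.3898052609859), np.float64(103.17247617233353), 68, np.float64(352.0))]
```

>>> {"fn": "servo_tool", "kwargs": {"increments": [{"grip": 0, "x": 4, "y": 7, "z": 29, "roll": -0.1}, {"grip": 0, "x": 4, "y": 7, "z": 28, "roll": -0.2}, {"grip": 0, "x": 0, "y": 0, "z": 29, "roll": 0}, {"grip": 0, "x": 0, "y": 0, "z": 26, "roll": 0}, {"grip": 0.3, "x": 0, "y": 0, "z": 2, "roll": 0}]}}

```text
clock: 6.72
tcp_pos: [0.5308, 0.1363, 0.0615]
orientation: [-0.006, -0.04, 0.999, -0.0]
wrist_force: [-1.4, -0.6, -0.1]
finger_gap: 0.0754
grip_force: 0.0
```

>>> {"fn": "servo_tool", "kwargs": {"increments": [{"grip": 1, "x": 0, "y": 0, "z": 0, "roll": 0}, {"grip": 1, "x": 0, "y": 0, "z": 0, "roll": 0}, {"grip": 1, "x": 0, "y": 0, "z": 0, "roll": 0}, {"grip": 1, "x": 0, "y": 0, "z": 0, "roll": 0}, {"grip": 1, "x": 0, "y": 0, "z": 0, "roll": 0}]}}

```text
clock: 7.13
tcp_pos: [0.5364, 0.1369, 0.0698]
orientation: [0.001, -0.04, 0.999, 0.0]
wrist_force: [-0.4, -1.0, 0.3]
finger_gap: 0.012
grip_force: 0.0
```

>>> {"fn": "servo_tool", "kwargs": {"increments": [{"grip": 1, "x": 0, "y": 0, "z": 0, "roll": 0}, {"grip": 1, "x": 0, "y": 0, "z": 0, "roll": 0}, {"grip": 1, "x": 0, "y": 0, "z": 0, "roll": 0}]}}

```text
clock: 7.38
tcp_pos: [0.5362, 0.137, 0.0696]
orientation: [0.001, -0.04, 0.999, 0.0]
wrist_force: [-0.6, 0.8, 5.5]
finger_gap: 0.009
grip_force: 60.5
```

Run:
```python
from h import *
s,p=now(); p[3]%=360; print(p,s["finger_gap"],s["grip_force"],s["wrist_force"])
```

```text
[536.18808621 136.99406898  69.55844659 184.62521836] 0.009000561444025553 60.5166757106781 [-0.56409847  0.76040006  5.46061697]
```

Gripped with little side force. I'll fold it half way first.

>>> {"fn": "servo_tool", "kwargs": {"increments": [{"grip": 1, "x": 1, "y": -8, "z": 0, "roll": -6.6}, {"grip": 1, "x": 1, "y": -8, "z": 0, "roll": -6.6}, {"grip": 1, "x": 1, "y": -8, "z": 0, "roll": -6.6}, {"grip": 1, "x": 1, "y": -8, "z": 0, "roll": -6.6}, {"grip": 1, "x": 2, "y": -8, "z": 0, "roll": -6.6}]}}

```text
clock: 7.8
tcp_pos: [0.5426, 0.0971, 0.0696]
orientation: [0.001, -0.325, 0.946, -0.0]
wrist_force: [0.7, -0.1, 5.3]
finger_gap: 0.009
grip_force: 60.5
```

>>> {"fn": "servo_tool", "kwargs": {"increments": [{"grip": 1, "x": 1, "y": -8, "z": 0, "roll": -6.6}, {"grip": 1, "x": 1, "y": -8, "z": 0, "roll": -6.6}, {"grip": 1, "x": 1, "y": -8, "z": 0, "roll": -6.6}, {"grip": 1, "x": 1, "y": -8, "z": 0, "roll": -6.6}, {"grip": 1, "x": 1, "y": -8, "z": 0, "roll": -6.6}]}}

```text
clock: 8.22
tcp_pos: [0.5692, 0.0679, 0.0696]
orientation: [0.0, -0.58, 0.815, -0.0]
wrist_force: [-2.5, -0.8, 7.7]
finger_gap: 0.0093
grip_force: 61.1
```

Run:
```python
from h import *
s,p=now(); p[3]%=360; print(p,s["finger_gap"],s["grip_force"],s["wrist_force"],s["ft_torque"],s["joint_pos"].round(2))
t=np.radians(p[3]); print("M",p[:2]-np.array([68*np.cos(t)+14*np.sin(t),68*np.sin(t)-14*np.cos(t)]))
```

```text
[569.24316592  67.85190479  69.61076893 250.92002633] 0.009289495910065742 61.12802982330322 [-2.52781124 -0.78070211  7.70978602] [0.03098334 0.50597757 0.06602765] [-0.02  0.41 -0.23  0.93 -0.   -1.26]
M [604.70240756 127.53977778]
```

>>> {"fn": "servo_tool", "kwargs": {"increments": [{"grip": 1, "x": 1, "y": -8, "z": 0, "roll": -6.6}, {"grip": 1, "x": 2, "y": -8, "z": 0, "roll": -6.6}, {"grip": 1, "x": 1, "y": -8, "z": 0, "roll": -6.6}, {"grip": 1, "x": 1, "y": -8, "z": 0, "roll": -6.6}, {"grip": 1, "x": 1, "y": -8, "z": 0, "roll": -6.6}]}}

```text
clock: 8.63
tcp_pos: [0.6075, 0.0578, 0.0696]
orientation: [0.0, 0.788, -0.616, 0.0]
wrist_force: [-4.7, -0.6, 9.1]
finger_gap: 0.0094
grip_force: 39.3
```

>>> {"fn": "servo_tool", "kwargs": {"increments": [{"grip": 1, "x": 1, "y": -8, "z": 0, "roll": -6.6}, {"grip": 1, "x": 1, "y": -8, "z": 0, "roll": -6.6}, {"grip": 1, "x": 2, "y": -8, "z": 0, "roll": -6.6}, {"grip": 1, "x": 1, "y": -8, "z": 0, "roll": -6.6}, {"grip": 1, "x": 1, "y": -8, "z": 0, "roll": -6.6}]}}

```text
clock: 9.05
tcp_pos: [0.6447, 0.0706, 0.0697]
orientation: [0.0, 0.93, -0.367, -0.001]
wrist_force: [-6.4, -0.7, 9.7]
finger_gap: 0.0095
grip_force: 63.6
```

>>> {"fn": "servo_tool", "kwargs": {"increments": [{"grip": 1, "x": 1, "y": -8, "z": 0, "roll": -6.6}, {"grip": 1, "x": 1, "y": -7, "z": 0, "roll": -6.6}, {"grip": 1, "x": 1, "y": -8, "z": 0, "roll": -6.6}, {"grip": 1, "x": 1, "y": -8, "z": 0, "roll": -6.6}]}}

```text
clock: 9.38
tcp_pos: [0.6653, 0.0941, 0.0698]
orientation: [0.0, 0.989, -0.145, -0.0]
wrist_force: [-6.2, -2.1, 9.9]
finger_gap: 0.0094
grip_force: 63.4
```

Run:
```python
from h import *
s,p=now(); p[3]%=360; print(p,s["finger_gap"],s["grip_force"],s["wrist_force"],s["ft_torque"],s["joint_pos"].round(2))
t=np.radians(p[3]); print("M",p[:2]-np.array([68*np.cos(t)+14*np.sin(t),68*np.sin(t)-14*np.cos(t)]))
im=shot("top","top2")
```

```text
[665.2504329   94.10654763  69.76818364 343.33068059] 0.009413532854204288 63.40515375137329 [-6.20909995 -2.10262061  9.92781527] [-0.21907066  1.26859176  0.18819901] [ 0.02  0.58  0.06  1.05 -0.   -2.83]
M [604.1239153  127.02385077]
```

>>> {"fn": "servo_tool", "kwargs": {"increments": [{"grip": 1, "x": 1, "y": -6, "z": 0, "roll": -5}, {"grip": 1, "x": 0, "y": 0, "z": 0, "roll": 0}, {"grip": 1, "x": 0, "y": 0, "z": 0, "roll": 0}]}}

```text
clock: 9.68
tcp_pos: [0.6675, 0.0977, 0.0698]
orientation: [0.002, 0.994, -0.105, -0.0]
wrist_force: [-6.6, -7.1, 10.6]
finger_gap: 0.0093
grip_force: 63.4
```

Run:
```python
from h import *
s,p=now(); p[3]%=360; print(p,s["finger_gap"],s["wrist_force"],s["ft_torque"],s["joint_pos"][5])
a=shot("wrist","w4")[:,:,::-1]
cv2.imwrite("pics/c5.png",a)
```

```text
[667.48389065  97.65511186  69.81136911 347.95350857] 0.009261441798029884 [-6.59015433 -7.097579   10.6357026 ] [-1.18694203  1.27075658  0.04681561] -2.903129097307301
```

View pics/c5.png

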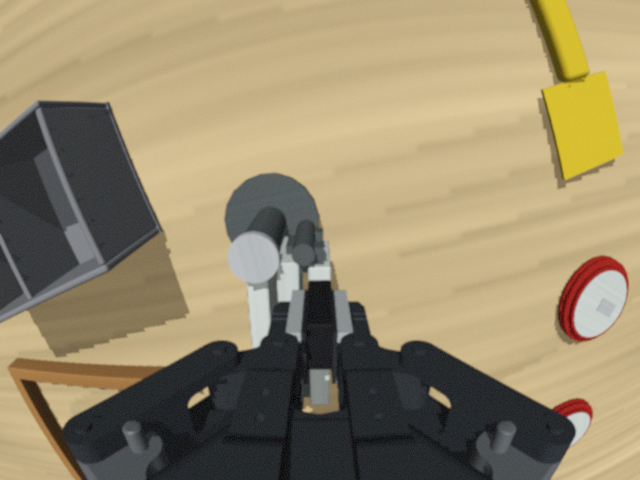

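Side force built up, so the packet is at its stop. I'll press a little more, release, lift and look.

>>> {"fn": "servo_tool", "kwargs": {"increments": [{"grip": 1, "x": 0, "y": -2, "z": 0, "roll": -2}, {"grip": 1, "x": 0, "y": 0, "z": 0, "roll": 0}, {"grip": 0.5, "x": 0, "y": 0, "z": 0, "roll": 0}, {"grip": 0.5, "x": 0, "y": 0, "z": 0, "roll": 0}, {"grip": 0.5, "x": 0, "y": 0, "z": 0, "roll": 0}]}}

```text
clock: 10.15
tcp_pos: [0.6688, 0.1018, 0.0681]
orientation: [-0.0, 0.996, -0.087, -0.0]
wrist_force: [0.3, -0.2, -0.2]
finger_gap: 0.0426
grip_force: 0.0
```

>>> {"fn": "servo_tool", "kwargs": {"increments": [{"grip": 0.5, "x": 0, "y": 0, "z": -20, "roll": 0}, {"grip": 0.5, "x": 0, "y": 0, "z": -30, "roll": 0}, {"grip": 0.5, "x": -25, "y": -20, "z": -20, "roll": 7}, {"grip": 0.5, "x": -30, "y": -20, "z": 0, "roll": 7}, {"grip": 0.5, "x": -30, "y": -20, "z": 0, "roll": 7}]}}

```text
clock: 10.57
tcp_pos: [0.606, 0.1847, 0.14]
orientation: [-0.001, 0.963, -0.271, 0.001]
wrist_force: [-0.6, 1.2, -0.5]
finger_gap: 0.0424
grip_force: 0.0
```

>>> {"fn": "servo_tool", "kwargs": {"increments": [{"grip": 1, "x": 0, "y": 0, "z": 0, "roll": 0}, {"grip": 1, "x": 0, "y": 0, "z": 0, "roll": 0}]}}

```text
clock: 10.73
tcp_pos: [0.6044, 0.1863, 0.1384]
orientation: [-0.0, 0.964, -0.265, -0.0]
wrist_force: [0.5, -0.0, -0.3]
finger_gap: 0.0194
grip_force: 0.0
```

Run:
```python
from h import *
s,p=now(); p[3]%=360; print(p,s["finger_gap"],s["wrist_force"],s["joint_pos"].round(2)); a=shot("wrist","w5")[:,:,::-1]
cv2.imwrite("pics/c6.png",cv2.resize(a[60:360,170:510],None,fx=2,fy=2,interpolation=cv2.INTER_CUBIC))
```

```text
[604.42574904 186.34332924 138.42854821 329.28479091] 0.01940769877942879 [ 0.4924932  -0.00569769 -0.25008831] [ 0.17  0.46  0.04  1.15  0.   -2.43]
```

View pics/c6.png

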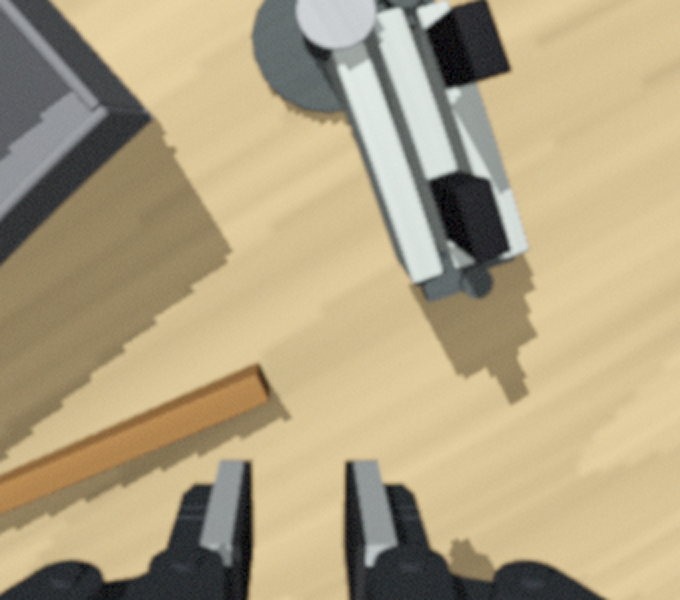

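The rail is packed, with all three leaves parallel. The root bar's near-bay edge runs from (360,65) to (427,278).

Run:
```python
from h import *
A=lambda u,v,z: wpix2w(170+u/2,60+v/2,z)[:2]
def an(p,q): d=q-p; return np.degrees(np.arctan2(d[1],d[0]))%360
r1,r2=A(358,60,.062),A(427,276,.062); t1,t2=A(394,22,.062),A(446,178,.062)
print(r1,r2,an(r1,r2),"tip",an(t1,t2),"post",A(337,12,.066))
C=np.array([696,122.5]); phi0=an(r1,r2)
s,p=now(); a0=p[3]%360; 
def fist(phi,a,extra=0):
    f=np.radians(phi); u=np.array([np.cos(f),np.sin(f)]); n=np.array([np.sin(f),-np.cos(f)]) # clockwise normal
    d=np.radians(phi-a); sup=11*abs(np.sin(d))+15*abs(np.cos(d))
    return C+60*u+n*(5+sup+extra)
a=344
w=[(*fist(phi0,a,22),110,a),(*fist(phi0,a,22),45,a)]
for ph in np.arange(phi0,267,5): w.append((*fist(ph,a),45,a))
plan(w[:2],1,start=(*p[:3],a0)); plan(w[2:],1,start=w[1]); print(np.array(w).round(0)[[1,2,-1]])
```

```text
[681.29024029 119.6232932 ] [615.13657802 133.78344372] 167.9181899193668 tip 168.41800197444127 post [696.21019689 118.06402651]
[{"grip":1,"x":13,"y":-5,"z":9,"roll":-4.9},{"grip":1,"x":14,"y":-3,"z":10,"roll":-5},{"grip":1,"x":13,"y":-2,"z":9,"roll":-4.9},{"grip":1,"x":0,"y":0,"z":33,"roll":0},{"grip":1,"x":0,"y":0,"z":32,"roll":0}]
end [645.7 176.7  45.2 344. ]
[{"grip":1,"x":2,"y":22,"z":0,"roll":-0},{"grip":1,"x":-2,"y":5,"z":0,"roll":-0},{"grip":1,"x":-1,"y":4,"z":0,"roll":-0},{"grip":1,"x":0,"y":5,"z":0,"roll":-0},{"grip":1,"x":0,"y":6,"z":0,"roll":-0}]
[{"grip":1,"x":0,"y":5,"z":0,"roll":-0},{"grip":1,"x":1,"y":5,"z":0,"roll":-0},{"grip":1,"x":1,"y":6,"z":0,"roll":-0},{"grip":1,"x":2,"y":5,"z":0,"roll":-0},{"grip":1,"x":3,"y":6,"z":0,"roll":-0}]
[{"grip":1,"x":3,"y":5,"z":0,"roll":-0},{"grip":1,"x":4,"y":4,"z":0,"roll":-0},{"grip":1,"x":4,"y":5,"z":0,"roll":-0},{"grip":1,"x":5,"y":4,"z":0,"roll":-0},{"grip":1,"x":5,"y":4,"z":0,"roll":-0}]
[{"grip":1,"x":6,"y":3,"z":0,"roll":-0},{"grip":1,"x":6,"y":2,"z":0,"roll":-0},{"grip":1,"x":6,"y":2,"z":0,"roll":-0},{"grip":1,"x":5,"y":2,"z":0,"roll":-0},{"grip":1,"x":4,"y":1,"z":0,"roll":-0}]
end [670.3  64.9  45.  344. ]
[[646. 177.  45. 344.]
 [642. 155.  45. 344.]
 [671.  65.  45. 344.]]
```

>>> {"fn": "servo_tool", "kwargs": {"increments": [{"grip": 1, "x": 13, "y": -5, "z": 9, "roll": -5}, {"grip": 1, "x": 14, "y": -3, "z": 10, "roll": -5}, {"grip": 1, "x": 13, "y": -2, "z": 9, "roll": -5}, {"grip": 1, "x": 0, "y": 0, "z": 33, "roll": 0}, {"grip": 1, "x": 0, "y": 0, "z": 32, "roll": 0}]}}

```text
clock: 11.2
tcp_pos: [0.6495, 0.1742, 0.0454]
orientation: [-0.001, 0.99, -0.139, 0.002]
wrist_force: [-0.3, -0.1, -0.4]
finger_gap: -0.0001
grip_force: 0.0
```

>>> {"fn": "servo_tool", "kwargs": {"increments": [{"grip": 1, "x": 0, "y": 0, "z": 0, "roll": 0}, {"grip": 1, "x": 2, "y": 12, "z": 0, "roll": 0}, {"grip": 1, "x": 0, "y": 10, "z": 0, "roll": 0}, {"grip": 1, "x": -2, "y": 5, "z": 0, "roll": 0}, {"grip": 1, "x": -1, "y": 4, "z": 0, "roll": 0}]}}

```text
clock: 11.62
tcp_pos: [0.6414, 0.1453, 0.0489]
orientation: [-0.002, 0.99, -0.139, 0.005]
wrist_force: [11.7, 4.5, -2.6]
finger_gap: 0.0001
grip_force: 0.4
```

>>> {"fn": "servo_tool", "kwargs": {"increments": [{"grip": 1, "x": 0, "y": 5, "z": 0, "roll": 0}, {"grip": 1, "x": 0, "y": 6, "z": 0, "roll": 0}, {"grip": 1, "x": 0, "y": 5, "z": 0, "roll": 0}, {"grip": 1, "x": 1, "y": 5, "z": 0, "roll": 0}, {"grip": 1, "x": 1, "y": 6, "z": 0, "roll": 0}]}}

```text
clock: 12.03
tcp_pos: [0.6447, 0.1243, 0.0525]
orientation: [-0.008, 0.991, -0.137, 0.013]
wrist_force: [8.7, 14.2, 11.0]
finger_gap: -0.0001
grip_force: 0.0
```

>>> {"fn": "servo_tool", "kwargs": {"increments": [{"grip": 1, "x": 2, "y": 5, "z": 0, "roll": 0}, {"grip": 1, "x": 3, "y": 6, "z": 0, "roll": 0}, {"grip": 1, "x": 3, "y": 5, "z": 0, "roll": 0}, {"grip": 1, "x": 4, "y": 4, "z": 0, "roll": 0}, {"grip": 1, "x": 4, "y": 5, "z": 0, "roll": 0}]}}

```text
clock: 12.45
tcp_pos: [0.6394, 0.0904, 0.0458]
orientation: [-0.0, 0.99, -0.139, -0.0]
wrist_force: [-0.3, 1.8, 1.3]
finger_gap: 0.0001
grip_force: 1.1
```

>>> {"fn": "servo_tool", "kwargs": {"increments": [{"grip": 1, "x": 5, "y": 4, "z": 0, "roll": 0}, {"grip": 1, "x": 5, "y": 4, "z": 0, "roll": 0}, {"grip": 1, "x": 6, "y": 3, "z": 0, "roll": 0}, {"grip": 1, "x": 6, "y": 2, "z": 0, "roll": 0}, {"grip": 1, "x": 6, "y": 2, "z": 0, "roll": 0}]}}

```text
clock: 12.87
tcp_pos: [0.6624, 0.0684, 0.0448]
orientation: [0.0, 0.99, -0.139, -0.001]
wrist_force: [-1.6, 3.0, -0.5]
finger_gap: 0.0003
grip_force: 1.0
```

Run:
```python
from h import *
s,p=now(); p[3]%=360; print(p,s["finger_gap"],s["wrist_force"],s["joint_pos"].round(2))
im=shot("top","top3")
for r in reds(im): print(r)
a=im[160:350,200:400,::-1]; cv2.imwrite("pics/c7.png",cv2.resize(a,None,fx=3,fy=3,interpolation=cv2.INTER_CUBIC))
```

```text
[662.44704155  68.40575215  44.76152723 344.00350963] 0.0002693915095654126 [-1.64727173  3.02941316 -0.48318564] [-0.02  0.59  0.01  0.99  0.   -2.88]
(np.int32(206), [422, 232, 31, 31], array([434.9, 248.4]), array([ 0.6036, -0.2651,  0.016 ]))
(np.int32(197), [349, 241, 30, 31], array([362.5, 257.1]), array([ 0.5834, -0.1012,  0.016 ]))
(np.int32(210), [345, 305, 31, 32], array([359., 320.]), array([ 0.4431, -0.0925,  0.016 ]))
```

View pics/c7.png

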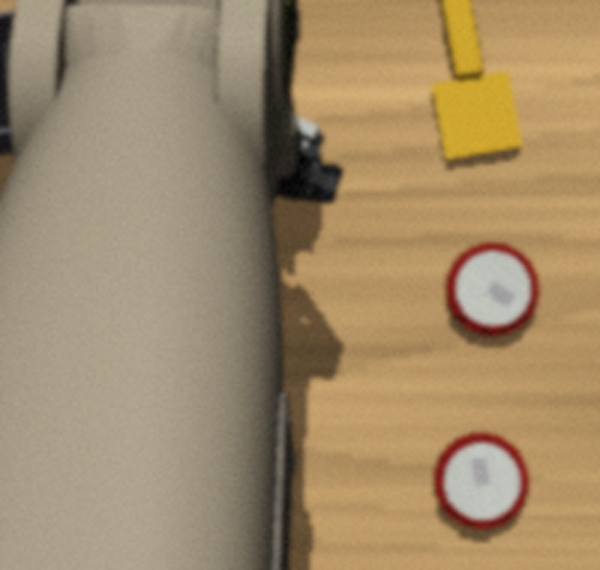

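The packet has swung part way, with its tabs at (310,180). I'll push on in +x until it meets the stop.

>>> {"fn": "servo_tool", "kwargs": {"increments": [{"grip": 1, "x": 5, "y": -1, "z": 0, "roll": 0}, {"grip": 1, "x": 5, "y": -1, "z": 0, "roll": 0}, {"grip": 1, "x": 4, "y": -1, "z": 0, "roll": 0}, {"grip": 1, "x": 0, "y": 0, "z": 0, "roll": 0}]}}

```text
clock: 13.25
tcp_pos: [0.6774, 0.0676, 0.0449]
orientation: [0.0, 0.99, -0.139, 0.0]
wrist_force: [-1.2, -0.6, -0.1]
finger_gap: 0.0
grip_force: 0.6
```

>>> {"fn": "servo_tool", "kwargs": {"increments": [{"grip": 1, "x": 3, "y": -1, "z": 0, "roll": 0}, {"grip": 1, "x": 0, "y": 0, "z": 0, "roll": 0}]}}

```text
clock: 13.42
tcp_pos: [0.6778, 0.0677, 0.0449]
orientation: [0.001, 0.99, -0.139, -0.002]
wrist_force: [-7.2, -2.6, 1.9]
finger_gap: 0.0
grip_force: 3.7
```

>>> {"fn": "servo_tool", "kwargs": {"increments": [{"grip": 1, "x": 3, "y": -1, "z": 0, "roll": 0}, {"grip": 1, "x": 0, "y": 0, "z": 0, "roll": 0}]}}

```text
clock: 13.58
tcp_pos: [0.6781, 0.0678, 0.0448]
orientation: [0.001, 0.99, -0.139, -0.005]
wrist_force: [-15.4, -3.6, 6.5]
finger_gap: 0.0001
grip_force: 7.4
```

```bash
cat >> h.py <<'E'
def wp(p,u,v,z):
    c,f=cal("wrist"); a=np.radians(p[3]); M=np.array([[np.cos(a),np.sin(a),0],[np.sin(a),-np.cos(a),0],[0,0,-1]])
    T=np.array(c["tool_from_camera"]); dx,dy=u-c["cx"],v-c["cy"]; r=np.hypot(dx,dy)+1e-9; th=r/f
    d=M@T[:3,:3]@np.array([np.sin(th)*dx/r,np.sin(th)*dy/r,np.cos(th)]); o=np.array(p[:3])/1000+M@T[:3,3]
    return (o+d*(z-o[2])/d[2])*1000
E
python3 - <<'E'
from h import *
p=(474,114.65,171,19.68)
for u,v in((571,189),(503,313)): print("can",wp(p,u,v,.016)[:2].round(1))
for n,(u,v) in dict(w1=(263,42),w2=(168,273),w2b=(24,199)).items(): print(n,wp(p,u,v,.018)[:2].round(1))
print("w1 from w5",wp((604.4,186.3,138.4,329.3),170+262/2,60+385/2,.018)[:2])
for n,u,v in (("w1",228,252.5),("w2",213.5,351),("w1b",147,242),("w2b",131.5,342)): print(n,(pix2w("top",u,v,.018)*1000)[:2].round(1))
s,p=now(); p[3]%=360
plan([(655,75,45,344),(640,75,120,344)],1,start=p,sp=30); plan([(590,-101,120,173.4)],0,start=(640,75,120,344))
print("jar",pix2w("top",444,188,.1),pix2w("top",430,207,0.0))
E
```

```text
can [ 587.8 -101.2]
can [448.4 -90. ]
w1 [597.5 205. ]
w2 [383.  227.7]
w2b [398.4 408.8]
w1 from w5 [597.68204126 205.45434134]
w1 [593.  202.6]
w2 [374.7 229.1]
w1b [616.4 387.1]
w2b [393.6 411.6]
[{"grip":1,"x":-24,"y":-1,"z":0,"roll":0},{"grip":1,"x":-5,"y":2,"z":-25,"roll":0},{"grip":1,"x":-5,"y":1,"z":-25,"roll":0},{"grip":1,"x":-5,"y":2,"z":-25,"roll":0}]
end [639.5  74.7 119.8 344. ]
[{"grip":0,"x":0,"y":7,"z":0,"roll":6.8},{"grip":0,"x":1,"y":8,"z":0,"roll":6.8},{"grip":0,"x":2,"y":7,"z":0,"roll":6.9},{"grip":0,"x":2,"y":7,"z":0,"roll":6.8},{"grip":0,"x":3,"y":6,"z":0,"roll":6.8}]
[{"grip":0,"x":5,"y":6,"z":0,"roll":6.8},{"grip":0,"x":4,"y":6,"z":0,"roll":6.9},{"grip":0,"x":6,"y":4,"z":0,"roll":6.8},{"grip":0,"x":6,"y":5,"z":0,"roll":6.8},{"grip":0,"x":6,"y":3,"z":0,"roll":6.8}]
[{"grip":0,"x":7,"y":3,"z":0,"roll":6.9},{"grip":0,"x":7,"y":2,"z":0,"roll":6.8},{"grip":0,"x":7,"y":1,"z":0,"roll":6.8},{"grip":0,"x":8,"y":0,"z":0,"roll":6.8},{"grip":0,"x":7,"y":-1,"z":0,"roll":6.9}]
[{"grip":0,"x":7,"y":-1,"z":0,"roll":6.8},{"grip":0,"x":7,"y":-3,"z":0,"roll":6.8},{"grip":0,"x":7,"y":-3,"z":0,"roll":6.8},{"grip":0,"x":6,"y":-4,"z":0,"roll":6.9},{"grip":0,"x":5,"y":-5,"z":0,"roll":6.8}]
[{"grip":0,"x":5,"y":-5,"z":0,"roll":6.8},{"grip":0,"x":5,"y":-6,"z":0,"roll":6.8},{"grip":0,"x":3,"y":-6,"z":0,"roll":6.9},{"grip":0,"x":3,"y":-7,"z":0,"roll":6.8},{"grip":0,"x":2,"y":-7,"z":0,"roll":6.8}]
end [ 590.2 -100.9  120.   173.4]
jar [ 0.72293576 -0.26581217  0.1       ] [ 0.70151182 -0.2602225   0.        ]
```

>>> {"fn": "servo_tool", "kwargs": {"increments": [{"grip": 1, "x": -24, "y": -1, "z": 0, "roll": 0}, {"grip": 1, "x": -5, "y": 2, "z": -25, "roll": 0}, {"grip": 1, "x": -5, "y": 1, "z": -25, "roll": 0}, {"grip": 1, "x": -5, "y": 2, "z": -27, "roll": 0}]}}

```text
clock: 13.92
tcp_pos: [0.6442, 0.0759, 0.1228]
orientation: [-0.0, 0.99, -0.139, 0.0]
wrist_force: [0.7, 0.2, -0.5]
finger_gap: 0.0001
grip_force: 0.0
```

>>> {"fn": "servo_tool", "kwargs": {"increments": [{"grip": 0, "x": 0, "y": 7, "z": 0, "roll": 6.8}, {"grip": 0, "x": 1, "y": 8, "z": 0, "roll": 6.8}, {"grip": 0, "x": 2, "y": 7, "z": 0, "roll": 6.9}, {"grip": 0, "x": 2, "y": 7, "z": 0, "roll": 6.8}, {"grip": 0, "x": 3, "y": 6, "z": 0, "roll": 6.8}]}}

```text
clock: 14.33
tcp_pos: [0.6353, 0.0404, 0.1233]
orientation: [-0.001, 0.905, -0.426, 0.001]
wrist_force: [0.6, 0.7, 0.8]
finger_gap: 0.0607
grip_force: 0.0
```

>>> {"fn": "servo_tool", "kwargs": {"increments": [{"grip": 0, "x": 5, "y": 6, "z": 0, "roll": 6.8}, {"grip": 0, "x": 4, "y": 6, "z": 0, "roll": 6.9}, {"grip": 0, "x": 6, "y": 4, "z": 0, "roll": 6.8}, {"grip": 0, "x": 6, "y": 5, "z": 0, "roll": 6.8}, {"grip": 0, "x": 6, "y": 3, "z": 0, "roll": 6.8}]}}

```text
clock: 14.75
tcp_pos: [0.6258, 0.0049, 0.1231]
orientation: [-0.001, 0.74, -0.672, 0.001]
wrist_force: [0.1, -0.3, 0.4]
finger_gap: 0.0854
grip_force: 0.0
```

>>> {"fn": "servo_tool", "kwargs": {"increments": [{"grip": 0, "x": 7, "y": 3, "z": 0, "roll": 6.9}, {"grip": 0, "x": 7, "y": 2, "z": 0, "roll": 6.8}, {"grip": 0, "x": 7, "y": 1, "z": 0, "roll": 6.8}, {"grip": 0, "x": 8, "y": 0, "z": 0, "roll": 6.8}, {"grip": 0, "x": 7, "y": -1, "z": 0, "roll": 6.9}]}}

```text
clock: 15.17
tcp_pos: [0.6158, -0.0308, 0.1232]
orientation: [0.001, -0.51, 0.86, -0.001]
wrist_force: [0.3, 0.5, -0.3]
finger_gap: 0.0853
grip_force: 0.0
```

>>> {"fn": "servo_tool", "kwargs": {"increments": [{"grip": 0, "x": 7, "y": -1, "z": 0, "roll": 6.8}, {"grip": 0, "x": 7, "y": -3, "z": 0, "roll": 6.8}, {"grip": 0, "x": 7, "y": -3, "z": 0, "roll": 6.8}, {"grip": 0, "x": 6, "y": -4, "z": 0, "roll": 6.9}, {"grip": 0, "x": 5, "y": -5, "z": 0, "roll": 6.8}]}}

```text
clock: 15.58
tcp_pos: [0.6061, -0.066, 0.1232]
orientation: [0.002, -0.235, 0.972, -0.0]
wrist_force: [0.1, -0.7, -0.4]
finger_gap: 0.0854
grip_force: 0.0
```

>>> {"fn": "servo_tool", "kwargs": {"increments": [{"grip": 0, "x": 5, "y": -5, "z": 0, "roll": 6.8}, {"grip": 0, "x": 5, "y": -6, "z": 0, "roll": 6.8}, {"grip": 0, "x": 3, "y": -6, "z": 0, "roll": 6.9}, {"grip": 0, "x": 3, "y": -7, "z": 0, "roll": 6.8}, {"grip": 0, "x": 2, "y": -7, "z": 0, "roll": 6.8}]}}

```text
clock: 16.0
tcp_pos: [0.596, -0.1011, 0.1232]
orientation: [0.002, 0.06, 0.998, -0.0]
wrist_force: [0.2, -0.1, -0.7]
finger_gap: 0.0853
grip_force: 0.0
```

>>> {"fn": "servo_tool", "kwargs": {"increments": [{"grip": 0, "x": 0, "y": 0, "z": 0, "roll": 0}, {"grip": 0, "x": 0, "y": 0, "z": 0, "roll": 0}]}}

```text
clock: 16.17
tcp_pos: [0.5956, -0.101, 0.1229]
orientation: [0.001, 0.056, 0.998, 0.0]
wrist_force: [-0.3, 0.6, 0.4]
finger_gap: 0.0852
grip_force: 0.0
```

Run:
```python
from h import *
s,p=now(); print(p,s["wrist_force"],s["joint_pos"].round(2))
im=shot("top","top4"); 
for r in reds(im): print(r)
w=shot("wrist","w6")
for r in reds(w,"top"): print("w",r[:3],wp(p,*r[2],.012)[:2].round(1))
cv2.imwrite("pics/c8.png",np.vstack([cv2.resize(im[150:290,190:450,::-1],None,fx=2,fy=2,interpolation=cv2.INTER_CUBIC),cv2.resize(w[:,:,::-1],(520,390))[:310]]))
```

```text
[ 595.59391327 -100.9906906   122.9090777   173.58460148] [-0.33013228  0.59321685  0.37305457] [-0.3   0.42 -0.07  1.08  0.   -0.19]
w (np.int32(1718), [252, 0, 102, 69], array([303.9,  41.7])) [461.  -96.3]
w (np.int32(2165), [264, 172, 98, 96], array([312.8, 211.9])) [ 579.1 -103.8]
w (np.int32(1510), [81, 227, 73, 80], array([127.8, 257.6])) [ 597.8 -255.3]
```

View pics/c8.png

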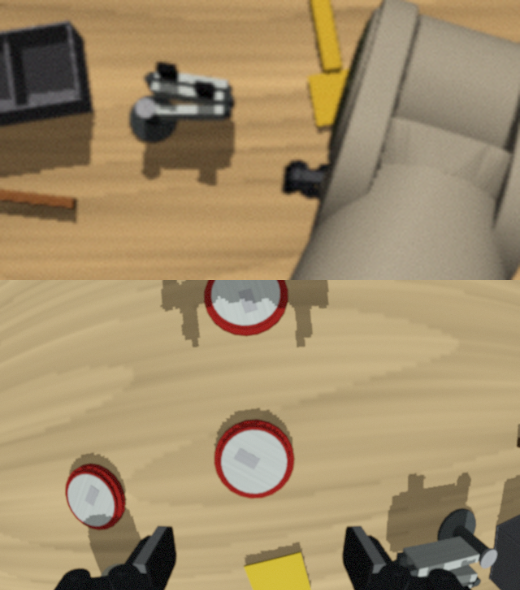

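The top view shows the root leaf parked, but the mid/tip pair has splayed open: its end near the post is at (160,75) in the crop. I need to close it, so I'll measure its angle numerically.

```bash
cat >> h.py <<'E'
def rail(im):
    x0,y0=255,165; c=im[y0:225,x0:320]; b=cv2.resize(c,None,fx=4,fy=4,interpolation=cv2.INTER_CUBIC); hsv=cv2.cvtColor(b,cv2.COLOR_RGB2HSV)
    for nm,m,z in (("bar",(hsv[...,1]<45)&(hsv[...,2]>165),.062),("black",(hsv[...,2]<38),.101)):
        k,l,s,ce=cv2.connectedComponentsWithStats(m.astype(np.uint8))
        for i in range(1,k):
            if s[i,4]<60: continue
            ys,xs=np.nonzero(l==i); P=np.array([pix2w("top",x0+(u+.5)/4-.5,y0+(v+.5)/4-.5,z)[:2]*1000 for u,v in zip(xs,ys)])
            mu=P.mean(0); w,V=np.linalg.eigh(np.cov((P-mu).T)); d=V[:,1]
            print(nm,s[i,4],mu.round(1),"ang %.1f"%(np.degrees(np.arctan2(d[1],d[0]))%180),"len %.0f wid %.0f"%tuple(np.sqrt(12*w[::-1])))
E
python3 - <<'E'
from h import *
rail(cv2.imread("pics/top4.png")[:,:,::-1])
E
```

```text
bar 1013 [728.3  58.3] ang 81.6 len 57 wid 7
bar 103 [720.9 110. ] ang 167.8 len 6 wid 5
bar 339 [715.7  76.2] ang 73.6 len 15 wid 7
bar 130 [710.4  40. ] ang 7.8 len 7 wid 6
bar 545 [695.1  75.8] ang 91.7 len 21 wid 8
bar 166 [695.   40.6] ang 97.3 len 7 wid 7
bar 187 [693.4 102.4] ang 80.8 len 16 wid 4Traceback (most recent call last):
  File "<stdin>", line 2, in <module>
  File "h.py", line 56, in rail
    ys,xs=np.nonzero(l==i); P=np.array([pix2w("top",x0+(u+.5)/4-.5,y0+(v+.5)/4-.5,z)[:2]*1000 for u,v in zip(xs,ys)])
                                        ~~~~~^^^^^^^^^^^^^^^^^^^^^^^^^^^^^^^^^^^^^^^
  File "h.py", line 8, in pix2w
    c,f=cal(n); Rm=cv2.Rodrigues(np.array(c["rvec"],float))[0]; t=np.array(c["tvec"],float).ravel()
        ~~~^^^
  File "h.py", line 5, in cal
    c=env.get_calibration(n); f=240/np.tan(np.radians(c["vertical_fov"])/2)
ValueError: time passes only in moves, steps and waits
```

```bash
sed -i 's/^def cal(n):/import functools\n@functools.lru_cache(None)\ndef cal(n):/' h.py
python3 - <<'E'
from h import *
rail(cv2.imread("pics/top4.png")[:,:,::-1])
E
```

```text
bar 1013 [728.3  58.3] ang 81.6 len 57 wid 7
bar 103 [720.9 110. ] ang 167.8 len 6 wid 5
bar 339 [715.7  76.2] ang 73.6 len 15 wid 7
bar 130 [710.4  40. ] ang 7.8 len 7 wid 6
bar 545 [695.1  75.8] ang 91.7 len 21 wid 8
bar 166 [695.   40.6] ang 97.3 len 7 wid 7
bar 187 [693.4 102.4] ang 80.8 len 16 wid 4
black 941 [726.5  92.3] ang 49.7 len 19 wid 13
black 920 [706.7  52.9] ang 50.9 len 18 wid 14
black 159 [697.2  97.6] ang 78.9 len 11 wid 4
black 2069 [667.3 101.1] ang 104.5 len 27 wid 21
```

Run:
```python
from h import *
s,p=now(); p[3]%=360
plan([(737,96,123,82)],0,start=p); plan([(737,96,69,82)],0.3,start=(737,96,123,82),sp=28)
```

```text
[{"grip":0,"x":-9,"y":16,"z":0,"roll":7},{"grip":0,"x":-7,"y":17,"z":0,"roll":7.1},{"grip":0,"x":-5,"y":18,"z":0,"roll":7},{"grip":0,"x":-3,"y":19,"z":0,"roll":7.1},{"grip":0,"x":0,"y":19,"z":0,"roll":7}]
[{"grip":0,"x":2,"y":18,"z":0,"roll":7.1},{"grip":0,"x":4,"y":18,"z":0,"roll":7},{"grip":0,"x":6,"y":18,"z":0,"roll":7.1},{"grip":0,"x":9,"y":16,"z":0,"roll":7},{"grip":0,"x":10,"y":16,"z":0,"roll":7.1}]
[{"grip":0,"x":12,"y":14,"z":0,"roll":7},{"grip":0,"x":14,"y":12,"z":0,"roll":7},{"grip":0,"x":16,"y":11,"z":0,"roll":7.1}]
end [737.1  96.4 122.7  82. ]
[{"grip":0.3,"x":0,"y":0,"z":27,"roll":-0},{"grip":0.3,"x":0,"y":0,"z":27,"roll":-0}]
end [737.  96.  69.  82.]
```

>>> {"fn": "servo_tool", "kwargs": {"increments": [{"grip": 0, "x": -9, "y": 16, "z": 0, "roll": 7}, {"grip": 0, "x": -7, "y": 17, "z": 0, "roll": 7.1}, {"grip": 0, "x": -5, "y": 18, "z": 0, "roll": 7}, {"grip": 0, "x": -3, "y": 19, "z": 0, "roll": 7.1}, {"grip": 0, "x": 0, "y": 19, "z": 0, "roll": 7}]}}

```text
clock: 16.68
tcp_pos: [0.6505, -0.0237, 0.1225]
orientation: [0.0, 0.358, 0.934, 0.0]
wrist_force: [-0.3, -1.0, -0.1]
finger_gap: 0.0853
grip_force: 0.0
```

>>> {"fn": "servo_tool", "kwargs": {"increments": [{"grip": 0, "x": 2, "y": 18, "z": 0, "roll": 7.1}, {"grip": 0, "x": 4, "y": 18, "z": 0, "roll": 7}, {"grip": 0, "x": 6, "y": 18, "z": 0, "roll": 7.1}, {"grip": 0, "x": 9, "y": 16, "z": 0, "roll": 7}, {"grip": 0, "x": 10, "y": 16, "z": 0, "roll": 7.1}]}}

```text
clock: 17.1
tcp_pos: [0.7049, 0.0515, 0.1223]
orientation: [0.0, 0.624, 0.781, 0.0]
wrist_force: [0.6, -0.4, 0.2]
finger_gap: 0.0847
grip_force: 0.0
```

>>> {"fn": "servo_tool", "kwargs": {"increments": [{"grip": 0.3, "x": 12, "y": 14, "z": 0, "roll": 7}, {"grip": 0.3, "x": 14, "y": 12, "z": 0, "roll": 7}, {"grip": 0.3, "x": 16, "y": 11, "z": 0, "roll": 7.1}, {"grip": 0.3, "x": 0, "y": 0, "z": 0, "roll": 0}, {"grip": 0.3, "x": 0, "y": 0, "z": 0, "roll": 0}]}}

```text
clock: 17.52
tcp_pos: [0.7373, 0.0972, 0.1217]
orientation: [-0.0, 0.754, 0.657, -0.0]
wrist_force: [-0.1, -0.3, -0.8]
finger_gap: 0.0597
grip_force: 0.0
```

Run:
```python
from h import *
s,p=now(); print(p,s["wrist_force"],s["joint_pos"].round(2),s["finger_gap"])
w=shot("wrist","w7"); cv2.imwrite("pics/c9.png",w[:,:,::-1])
```

```text
[737.2955925   97.23736489 121.74341622  82.13416492] [-0.09729222 -0.2568921  -0.78210576] [0.02 0.69 0.39 1.27 0.   1.73] 0.05969870198853346
```

View pics/c9.png

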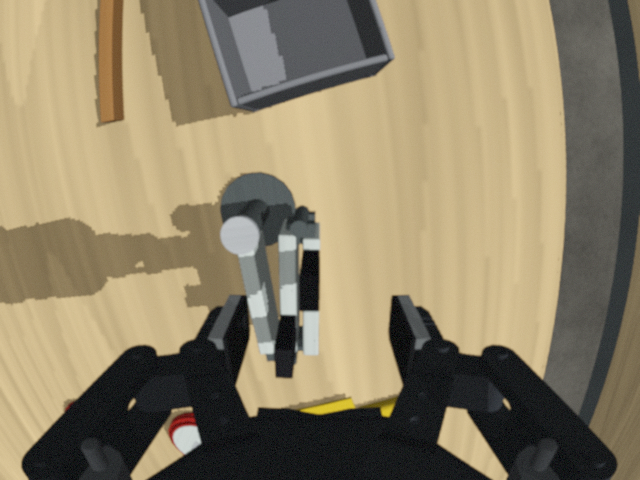

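The mid tab, at about (311,280), lies between the open fingers. The mid/tip pair is splayed by about 10° from the root leaf.

Run:
```python
from h import *
p=(737.3,97.2,121.7,82.13)
a,b=wp(p,312.5,248,.062),wp(p,309,311,.101); print(a,b,(a+b)/2, "midbar end",wp(p,312,353,.062),"start",wp(p,313,228,.062))
print("root", wp(p,252,262,.062),wp(p,267,348,.062))
print("tip", wp(p,290,240,.062),wp(p,287,312,.062),"post",wp(p,240,235,.066))
```

```text
[735.58894502 104.78861548  62.        ] [731.64659008  85.30425091 101.        ] [733.61776755  95.0464332   81.5       ] midbar end [724.86200456  32.96140272  62.        ] start [737.55634593 116.55898218  62.        ]
root [699.03566283 100.97866554  62.        ] [696.22752731  40.40370081  62.        ]
tip [723.52363485 111.31497109  62.        ] [714.01995323  65.56277004  62.        ] post [696.27705392 119.32810858  66.        ]
```

>>> {"fn": "servo_tool", "kwargs": {"increments": [{"grip": 0.3, "x": -2, "y": -3, "z": 0, "roll": 0}, {"grip": 0.3, "x": 0, "y": 0, "z": 18, "roll": 0}, {"grip": 0.3, "x": 0, "y": 0, "z": 18, "roll": 0}, {"grip": 0.3, "x": 0, "y": 0, "z": 14, "roll": 0}, {"grip": 0.3, "x": 0, "y": 0, "z": 3, "roll": 0}], "grip_force": 30}}

```text
clock: 17.98
tcp_pos: [0.7314, 0.0928, 0.0665]
orientation: [-0.002, 0.756, 0.655, -0.002]
wrist_force: [-1.4, 0.4, -0.3]
finger_gap: 0.0597
grip_force: 0.0
```

>>> {"fn": "servo_tool", "kwargs": {"increments": [{"grip": 1, "x": 0, "y": 0, "z": 0, "roll": 0}, {"grip": 1, "x": 0, "y": 0, "z": 0, "roll": 0}, {"grip": 1, "x": 0, "y": 0, "z": 0, "roll": 0}, {"grip": 1, "x": 0, "y": 0, "z": 0, "roll": 0}, {"grip": 1, "x": 0, "y": 0, "z": 0, "roll": 0}]}}

```text
clock: 18.4
tcp_pos: [0.7338, 0.0941, 0.0709]
orientation: [0.0, 0.756, 0.655, 0.0]
wrist_force: [-3.1, -0.1, 4.2]
finger_gap: 0.0096
grip_force: 29.2
```

>>> {"fn": "servo_tool", "kwargs": {"increments": [{"grip": 1, "x": 0, "y": 0, "z": 0, "roll": 0}, {"grip": 1, "x": 0, "y": -5, "z": 0, "roll": -4}, {"grip": 1, "x": 0, "y": -5, "z": 0, "roll": -4}, {"grip": 1, "x": 0, "y": 0, "z": 0, "roll": 0}, {"grip": 1, "x": 0, "y": 0, "z": 0, "roll": 0}]}}

```text
clock: 18.82
tcp_pos: [0.7239, 0.097, 0.0709]
orientation: [-0.0, 0.708, 0.707, 0.001]
wrist_force: [-2.7, 4.8, 5.8]
finger_gap: 0.0096
grip_force: 29.8
```

Run:
```python
from h import *
s,p=now(); print(p,s["finger_gap"],s["grip_force"],s["wrist_force"],s["ft_torque"])
```

```text
[723.86268445  97.0120462   70.90344882  89.91040924] 0.009633859805051687 29.77240025997162 [-2.73817797  4.82771079  5.82750778] [ 0.81708856  0.68429107 -0.20436479]
```

>>> {"fn": "servo_tool", "kwargs": {"increments": [{"grip": 1, "x": 0, "y": -3, "z": 0, "roll": -2}, {"grip": 1, "x": 0, "y": 0, "z": 0, "roll": 0}, {"grip": 1, "x": 0, "y": 0, "z": 0, "roll": 0}]}}

```text
clock: 19.07
tcp_pos: [0.723, 0.0971, 0.0711]
orientation: [0.001, 0.696, 0.718, 0.003]
wrist_force: [2.7, 4.9, 2.6]
finger_gap: 0.01
grip_force: 40.5
```

Run:
```python
from h import *
s,p=now(); print(p,s["finger_gap"],s["grip_force"],s["wrist_force"],s["ft_torque"])
im=shot("top","top5"); rail(im)
```

```text
[722.95992045  97.13791853  71.0521838   91.85397774] 0.009965750174202929 40.542169520049356 [2.66219493 4.91080484 2.59057683] [ 1.02700295 -0.26592287 -0.54982451]
bar 868 [724.5  61.5] ang 89.9 len 58 wid 7
bar 344 [709.2  77. ] ang 83.5 len 17 wid 6
bar 136 [708.2  40.2] ang 158.6 len 7 wid 6
bar 466 [695.   75.1] ang 89.1 len 20 wid 7
bar 158 [695.   40.5] ang 72.4 len 7 wid 7
black 6739 [723.9  90.4] ang 177.9 len 99 wid 29
black 934 [703.6  53. ] ang 52.3 len 18 wid 14
black 62 [694.1  27. ] ang 57.3 len 5 wid 3
```

At the stop now: both bars read about 90° and sit 29 mm apart. I'll release gently and go to the first can.

Run:
```python
from h import *
plan([(588,-101,125,173.6)],0,start=(723,97,125,90.8)); plan([(588,-101,8,173.6)],0,start=(588,-101,125,173.6),sp=25)
```

```text
[{"grip":0,"x":-16,"y":-11,"z":0,"roll":-6.9},{"grip":0,"x":-15,"y":-14,"z":0,"roll":-6.9},{"grip":0,"x":-13,"y":-15,"z":0,"roll":-6.9},{"grip":0,"x":-12,"y":-16,"z":0,"roll":-6.9},{"grip":0,"x":-9,"y":-18,"z":0,"roll":-6.9}]
[{"grip":0,"x":-7,"y":-19,"z":0,"roll":-6.9},{"grip":0,"x":-4,"y":-19,"z":0,"roll":-6.9},{"grip":0,"x":-3,"y":-20,"z":0,"roll":-6.9},{"grip":0,"x":1,"y":-20,"z":0,"roll":-6.9},{"grip":0,"x":2,"y":-20,"z":0,"roll":-6.9}]
[{"grip":0,"x":5,"y":-19,"z":0,"roll":-6.9},{"grip":0,"x":7,"y":-19,"z":0,"roll":-6.9}]
end [ 588.1 -101.2  125.   173.6]
[{"grip":0,"x":0,"y":0,"z":23,"roll":-0},{"grip":0,"x":0,"y":0,"z":24,"roll":-0},{"grip":0,"x":0,"y":0,"z":23,"roll":-0},{"grip":0,"x":0,"y":0,"z":24,"roll":-0},{"grip":0,"x":0,"y":0,"z":23,"roll":-0}]
end [ 588.  -101.     8.   173.6]
```

>>> {"fn": "servo_tool", "kwargs": {"increments": [{"grip": 1, "x": 0, "y": 1, "z": 0, "roll": 1}, {"grip": 0.5, "x": 0, "y": 0, "z": 0, "roll": 0}, {"grip": 0.5, "x": 0, "y": 0, "z": 0, "roll": 0}, {"grip": 0.5, "x": 0, "y": 0, "z": 0, "roll": 0}, {"grip": 0.5, "x": 0, "y": 0, "z": -10, "roll": 0}]}}

```text
clock: 19.53
tcp_pos: [0.7203, 0.0948, 0.077]
orientation: [-0.001, 0.702, 0.712, -0.002]
wrist_force: [0.1, 1.0, -1.0]
finger_gap: 0.0426
grip_force: 0.0
```

>>> {"fn": "servo_tool", "kwargs": {"increments": [{"grip": 0.5, "x": 0, "y": 0, "z": -20, "roll": 0}, {"grip": 0.5, "x": 0, "y": 0, "z": -24, "roll": 0}]}}

```text
clock: 19.7
tcp_pos: [0.7206, 0.0948, 0.1223]
orientation: [-0.001, 0.702, 0.712, -0.001]
wrist_force: [0.5, 0.3, 0.5]
finger_gap: 0.0429
grip_force: 0.0
```

>>> {"fn": "servo_tool", "kwargs": {"increments": [{"grip": 0, "x": -16, "y": -11, "z": 0, "roll": -6.9}, {"grip": 0, "x": -15, "y": -14, "z": 0, "roll": -6.9}, {"grip": 0, "x": -13, "y": -15, "z": 0, "roll": -6.9}, {"grip": 0, "x": -12, "y": -16, "z": 0, "roll": -6.9}, {"grip": 0, "x": -9, "y": -18, "z": 0, "roll": -6.9}]}}

```text
clock: 20.12
tcp_pos: [0.6657, 0.0114, 0.1241]
orientation: [0.0, 0.457, 0.89, 0.0]
wrist_force: [0.9, -0.7, -0.7]
finger_gap: 0.0854
grip_force: 0.0
```

>>> {"fn": "servo_tool", "kwargs": {"increments": [{"grip": 0, "x": -7, "y": -19, "z": 0, "roll": -6.9}, {"grip": 0, "x": -4, "y": -19, "z": 0, "roll": -6.9}, {"grip": 0, "x": -3, "y": -20, "z": 0, "roll": -6.9}, {"grip": 0, "x": 1, "y": -20, "z": 0, "roll": -6.9}, {"grip": 0, "x": 2, "y": -20, "z": 0, "roll": -6.9}]}}

```text
clock: 20.53
tcp_pos: [0.6088, -0.071, 0.1241]
orientation: [0.0, 0.172, 0.985, -0.0]
wrist_force: [-0.4, 0.3, 0.7]
finger_gap: 0.0852
grip_force: 0.0
```

>>> {"fn": "servo_tool", "kwargs": {"increments": [{"grip": 0, "x": 5, "y": -19, "z": 0, "roll": -6.9}, {"grip": 0, "x": 7, "y": -19, "z": 0, "roll": -6.9}, {"grip": 0, "x": 0, "y": 0, "z": 0, "roll": 0}, {"grip": 0, "x": 0, "y": 0, "z": 0, "roll": 0}]}}

```text
clock: 20.87
tcp_pos: [0.5869, -0.1041, 0.1241]
orientation: [0.0, 0.058, 0.998, 0.0]
wrist_force: [0.5, -1.0, -0.4]
finger_gap: 0.0856
grip_force: 0.0
```

```bash
cat >> h.py <<'E'
def wreds(name):
    """fit circle to can rims in wrist view: project red pixels + filled hull at z=.016, use hull min enclosing ellipse"""
    s,p=now(); p[3]%=360; w=shot("wrist",name); hsv=cv2.cvtColor(w,cv2.COLOR_RGB2HSV)
    m=(((hsv[...,0]<8)|(hsv[...,0]>172))&(hsv[...,1]>130)&(hsv[...,2]>60)).astype(np.uint8)
    # lid: hull of red region minus the red = white lid (top face, z=.016)
    k,l,st,c=cv2.connectedComponentsWithStats(m)
    print("pose",p.round(1))
    for i in range(1,k):
        if st[i,4]<300: continue
        ys,xs=np.nonzero(l==i); h=cv2.convexHull(np.c_[xs,ys].astype(np.int32)); f=np.zeros(m.shape,np.uint8); cv2.fillConvexPoly(f,h,1)
        lid=(f>0)&(m==0); n,L,S,C=cv2.connectedComponentsWithStats(lid.astype(np.uint8)); j=1+np.argmax(S[1:,4]); print("can",C[j].round(0),S[j,4],st[i,:4],wp(p,*C[j],.016)[:2].round(1))
E
python3 - <<'E'
from h import *
wreds("w8"); im=shot("top","top6"); print([(r[0],r[3][:2]) for r in reds(im)]); rail(im)
E
```

```text
pose [ 586.9 -104.1  124.1  173.4]
can [308.  32.] 4967 [258   0 102  80] [446.1 -95.7]
can [318. 234.] 5027 [271 183  96  95] [ 585.8 -104.5]
can [119. 280.] 2819 [ 88 236  73  80] [ 605.5 -270.8]
[]
bar 896 [724.4  61.9] ang 89.7 len 58 wid 7
bar 75 [709.8 111.4] ang 170.1 len 5 wid 4
bar 419 [709.6  78. ] ang 84.7 len 19 wid 7
bar 144 [708.4  40. ] ang 163.6 len 7 wid 6
bar 552 [695.   76.6] ang 90.4 len 23 wid 7
bar 170 [695.1  40.6] ang 96.1 len 7 wid 7
black 904 [717.5  94.8] ang 50.5 len 18 wid 14
black 916 [703.8  53. ] ang 55.0 len 18 wid 14
black 2063 [667.2 101.1] ang 102.7 len 27 wid 21
```

>>> {"fn": "servo_tool", "kwargs": {"increments": [{"grip": 0, "x": 1, "y": 0, "z": 22, "roll": 0}, {"grip": 0, "x": 0, "y": 0, "z": 24, "roll": 0}, {"grip": 0, "x": 0, "y": 0, "z": 24, "roll": 0}, {"grip": 0, "x": 0, "y": 0, "z": 22, "roll": 0}, {"grip": 0, "x": 0, "y": 0, "z": 14, "roll": 0}], "grip_force": 20}}

```text
clock: 21.38
tcp_pos: [0.5854, -0.1015, 0.015]
orientation: [-0.001, 0.056, 0.998, 0.0]
wrist_force: [-0.4, -0.4, -0.4]
finger_gap: 0.0852
grip_force: 0.0
```

>>> {"fn": "servo_tool", "kwargs": {"increments": [{"grip": 0, "x": 0, "y": 0, "z": 8, "roll": 0}, {"grip": 0, "x": 0, "y": 0, "z": 6, "roll": 0}, {"grip": 0, "x": 0, "y": 0, "z": 2, "roll": 0}, {"grip": 0, "x": 0, "y": 0, "z": 0, "roll": 0}]}}

```text
clock: 21.72
tcp_pos: [0.5865, -0.1027, 0.0015]
orientation: [0.0, 0.056, 0.998, 0.0]
wrist_force: [-0.5, 0.2, -0.3]
finger_gap: 0.0851
grip_force: 0.0
```

>>> {"fn": "servo_tool", "kwargs": {"increments": [{"grip": 0.2, "x": 0, "y": 0, "z": 0, "roll": 0}, {"grip": 0.3, "x": 0, "y": 0, "z": 0, "roll": 0}, {"grip": 0.4, "x": 0, "y": 0, "z": 0, "roll": 0}, {"grip": 0.4, "x": 0, "y": 0, "z": 0, "roll": 0}, {"grip": 0.4, "x": 0, "y": 0, "z": 0, "roll": 0}]}}

```text
clock: 22.13
tcp_pos: [0.5871, -0.1031, 0.0026]
orientation: [0.001, 0.056, 0.998, -0.0]
wrist_force: [-0.1, 0.8, 6.3]
finger_gap: 0.0704
grip_force: 23.2
```

Run:
```python
from h import *
s,p=now(); p[3]%=360; print(p,s["finger_gap"],s["grip_force"],s["wrist_force"])
z=p[2]; a=173.6
plan([(530,120,z,a),(535,225,z,a),(551,325,z,a)],.4,start=p,sp=22)
```

```text
[ 587.05218796 -103.13161554    2.6067856   173.61417764] 0.07044230288602593 23.225532174110413 [-0.05760658  0.77968694  6.25103165]
[{"grip":0.4,"x":7,"y":20,"z":0,"roll":0},{"grip":0.4,"x":8,"y":19,"z":0,"roll":0},{"grip":0.4,"x":7,"y":20,"z":0,"roll":0},{"grip":0.4,"x":8,"y":19,"z":0,"roll":0},{"grip":0.4,"x":7,"y":20,"z":0,"roll":0}]
[{"grip":0.4,"x":7,"y":19,"z":0,"roll":0},{"grip":0.4,"x":8,"y":20,"z":0,"roll":0},{"grip":0.4,"x":7,"y":20,"z":0,"roll":0},{"grip":0.4,"x":8,"y":19,"z":0,"roll":0},{"grip":0.4,"x":7,"y":20,"z":0,"roll":0}]
[{"grip":0.4,"x":8,"y":19,"z":0,"roll":0},{"grip":0.4,"x":1,"y":21,"z":0,"roll":0},{"grip":0.4,"x":1,"y":21,"z":0,"roll":0},{"grip":0.4,"x":2,"y":21,"z":0,"roll":0},{"grip":0.4,"x":1,"y":21,"z":0,"roll":0}]
[{"grip":0.4,"x":1,"y":21,"z":0,"roll":0},{"grip":0.4,"x":-1,"y":20,"z":0,"roll":0},{"grip":0.4,"x":-1,"y":21,"z":0,"roll":0},{"grip":0.4,"x":-1,"y":20,"z":0,"roll":0},{"grip":0.4,"x":-1,"y":20,"z":0,"roll":0}]
[{"grip":0.4,"x":-1,"y":20,"z":0,"roll":0}]
end [551.4 324.5   2.6 173.6]
```

>>> {"fn": "servo_tool", "kwargs": {"increments": [{"grip": 0.4, "x": 4, "y": 10, "z": 0, "roll": 0}, {"grip": 0.4, "x": 7, "y": 19, "z": 0, "roll": 0}, {"grip": 0.4, "x": 7, "y": 20, "z": 0, "roll": 0}, {"grip": 0.4, "x": 8, "y": 19, "z": 0, "roll": 0}, {"grip": 0.4, "x": 7, "y": 20, "z": 0, "roll": 0}]}}

```text
clock: 22.55
tcp_pos: [0.5642, -0.0121, 0.0026]
orientation: [0.002, 0.056, 0.998, -0.001]
wrist_force: [1.0, -3.9, 5.1]
finger_gap: 0.071
grip_force: 23.2
```

>>> {"fn": "servo_tool", "kwargs": {"increments": [{"grip": 0.4, "x": 7, "y": 19, "z": 0, "roll": 0}, {"grip": 0.4, "x": 8, "y": 20, "z": 0, "roll": 0}, {"grip": 0.4, "x": 7, "y": 20, "z": 0, "roll": 0}, {"grip": 0.4, "x": 8, "y": 19, "z": 0, "roll": 0}, {"grip": 0.4, "x": 7, "y": 20, "z": 0, "roll": 0}]}}

```text
clock: 22.97
tcp_pos: [0.5382, 0.0898, 0.0026]
orientation: [0.002, 0.056, 0.998, -0.001]
wrist_force: [0.9, -5.2, 6.3]
finger_gap: 0.0706
grip_force: 23.2
```

>>> {"fn": "servo_tool", "kwargs": {"increments": [{"grip": 0.4, "x": 8, "y": 20, "z": 0, "roll": 0}, {"grip": 0.4, "x": 5, "y": 14, "z": 0, "roll": 0}, {"grip": 0.4, "x": 1, "y": 18, "z": 0, "roll": 0}, {"grip": 0.4, "x": 2, "y": 21, "z": 0, "roll": 0}, {"grip": 0.4, "x": 1, "y": 21, "z": 0, "roll": 0}]}}

```text
clock: 23.38
tcp_pos: [0.5312, 0.1849, 0.0026]
orientation: [0.001, 0.056, 0.998, -0.001]
wrist_force: [-0.7, -6.2, 7.6]
finger_gap: 0.0708
grip_force: 23.4
```

Run:
```python
from h import *
s,p=now(); p[3]%=360; print(p,s["finger_gap"],s["grip_force"],s["wrist_force"])
z=p[2]; a=173.6
plan([(535,225,z,a),(551,325,z,a)],.4,start=p,sp=22)
```

```text
[531.16920923 184.85539615   2.58040277 173.53867362] 0.07083562388107092 23.41872274875641 [-0.67149635 -6.20543392  7.60231283]
[{"grip":0.4,"x":0,"y":20,"z":0,"roll":-0},{"grip":0.4,"x":1,"y":20,"z":0,"roll":-0.1},{"grip":0.4,"x":-1,"y":20,"z":0,"roll":0},{"grip":0.4,"x":-1,"y":21,"z":0,"roll":0},{"grip":0.4,"x":-1,"y":20,"z":0,"roll":0}]
[{"grip":0.4,"x":-1,"y":20,"z":0,"roll":0},{"grip":0.4,"x":-1,"y":20,"z":0,"roll":0}]
end [550.8 324.5   2.6 173.6]
```

>>> {"fn": "servo_tool", "kwargs": {"increments": [{"grip": 0.4, "x": 0, "y": 20, "z": 0, "roll": 0}, {"grip": 0.4, "x": 1, "y": 20, "z": 0, "roll": 0}, {"grip": 0.4, "x": -1, "y": 20, "z": 0, "roll": 0}, {"grip": 0.4, "x": -1, "y": 21, "z": 0, "roll": 0}, {"grip": 0.4, "x": -1, "y": 20, "z": 0, "roll": 0}]}}

```text
clock: 23.8
tcp_pos: [0.5442, 0.2851, 0.0026]
orientation: [0.001, 0.056, 0.998, -0.001]
wrist_force: [-0.4, -5.6, 9.7]
finger_gap: 0.0709
grip_force: 23.5
```

>>> {"fn": "servo_tool", "kwargs": {"increments": [{"grip": 0.4, "x": -1, "y": 20, "z": 0, "roll": 0}, {"grip": 0.4, "x": -1, "y": 16, "z": 0, "roll": 0}, {"grip": 0.4, "x": 0, "y": 0, "z": 0, "roll": 0}, {"grip": 0.05, "x": 0, "y": 0, "z": 0, "roll": 0}, {"grip": 0.05, "x": 0, "y": 0, "z": 0, "roll": 0}]}}

```text
clock: 24.22
tcp_pos: [0.5491, 0.321, 0.001]
orientation: [-0.0, 0.055, 0.998, -0.0]
wrist_force: [0.1, -0.4, 0.4]
finger_gap: 0.0812
grip_force: 0.0
```

>>> {"fn": "servo_tool", "kwargs": {"increments": [{"grip": 0.05, "x": 0, "y": 0, "z": 0, "roll": 0}, {"grip": 0.05, "x": 0, "y": 0, "z": -10, "roll": 0}, {"grip": 0, "x": 0, "y": 0, "z": -35, "roll": 0}, {"grip": 0, "x": 0, "y": 0, "z": -35, "roll": 0}]}}

```text
clock: 24.55
tcp_pos: [0.5478, 0.3194, 0.0804]
orientation: [-0.003, 0.056, 0.998, -0.001]
wrist_force: [0.5, 0.6, -0.2]
finger_gap: 0.0856
grip_force: 0.0
```

Run:
```python
from h import *
s,p=now(); p[3]%=360; print(p,s["finger_gap"],s["wrist_force"])
im=shot("top","top7"); print([(r[0],r[3][:2]) for r in reds(im)])
plan([(447,-94,112,173.6)],0,start=p,sp=38)
```

```text
[547.84889929 319.36033074  80.44187674 173.5701132 ] 0.08564239189028058 [ 0.51605893  0.64413029 -0.23361291]
[(np.int32(199), array([ 0.6037, -0.2651])), (np.int32(79), array([0.5747, 0.3121])), (np.int32(67), array([0.522 , 0.3185])), (np.int32(203), array([ 0.4436, -0.0928]))]
[{"grip":0,"x":4,"y":-35,"z":-3,"roll":-0},{"grip":0,"x":5,"y":-35,"z":-2,"roll":-0},{"grip":0,"x":4,"y":-36,"z":-3,"roll":-0},{"grip":0,"x":5,"y":-35,"z":-3,"roll":-0},{"grip":0,"x":4,"y":-35,"z":-2,"roll":-0}]
[{"grip":0,"x":5,"y":-35,"z":-3,"roll":-0},{"grip":0,"x":4,"y":-35,"z":-2,"roll":-0},{"grip":0,"x":5,"y":-35,"z":-3,"roll":-0},{"grip":0,"x":4,"y":-36,"z":-3,"roll":-0},{"grip":0,"x":5,"y":-35,"z":-2,"roll":-0}]
[{"grip":0,"x":4,"y":-35,"z":-3,"roll":-0},{"grip":0,"x":5,"y":-35,"z":-3,"roll":-0}]
end [446.9 -93.9 112.4 173.6]
```

>>> {"fn": "servo_tool", "kwargs": {"increments": [{"grip": 0, "x": 4, "y": -35, "z": -3, "roll": 0}, {"grip": 0, "x": 5, "y": -35, "z": -2, "roll": 0}, {"grip": 0, "x": 4, "y": -36, "z": -3, "roll": 0}, {"grip": 0, "x": 5, "y": -35, "z": -3, "roll": 0}, {"grip": 0, "x": 4, "y": -35, "z": -2, "roll": 0}]}}

```text
clock: 25.02
tcp_pos: [0.5077, 0.1466, 0.0951]
orientation: [0.0, 0.056, 0.998, 0.0]
wrist_force: [0.7, 0.5, 0.2]
finger_gap: 0.0852
grip_force: 0.0
```

>>> {"fn": "servo_tool", "kwargs": {"increments": [{"grip": 0, "x": 5, "y": -35, "z": -3, "roll": 0}, {"grip": 0, "x": 4, "y": -35, "z": -2, "roll": 0}, {"grip": 0, "x": 5, "y": -35, "z": -3, "roll": 0}, {"grip": 0, "x": 4, "y": -36, "z": -3, "roll": 0}, {"grip": 0, "x": 5, "y": -35, "z": -2, "roll": 0}]}}

```text
clock: 25.43
tcp_pos: [0.4655, -0.026, 0.1082]
orientation: [0.001, 0.056, 0.998, -0.0]
wrist_force: [1.4, -0.2, 0.3]
finger_gap: 0.0849
grip_force: 0.0
```

>>> {"fn": "servo_tool", "kwargs": {"increments": [{"grip": 0, "x": 4, "y": -35, "z": -3, "roll": 0}, {"grip": 0, "x": 5, "y": -35, "z": -3, "roll": 0}, {"grip": 0, "x": 0, "y": 0, "z": 0, "roll": 0}, {"grip": 0, "x": 0, "y": 0, "z": 0, "roll": 0}]}}

```text
clock: 25.77
tcp_pos: [0.449, -0.0947, 0.114]
orientation: [0.001, 0.058, 0.998, -0.0]
wrist_force: [-0.5, -0.1, 0.4]
finger_gap: 0.0852
grip_force: 0.0
```

Run:
```python
from h import *
wreds("w9"); im=shot("top","top8"); print([(r[0],r[3][:2]) for r in reds(im)])
```

```text
pose [449.  -94.7 114.  173.3]
can [318. 230.] 5463 [268 177 100  99] [442.3 -95.1]
[(np.int32(206), array([ 0.6034, -0.2649])), (np.int32(213), array([0.5491, 0.3136]))]
```

>>> {"fn": "servo_tool", "kwargs": {"increments": [{"grip": 0, "x": 6, "y": 0, "z": 22, "roll": 0}, {"grip": 0, "x": 0, "y": 0, "z": 24, "roll": 0}, {"grip": 0, "x": 0, "y": 0, "z": 24, "roll": 0}, {"grip": 0, "x": 0, "y": 0, "z": 18, "roll": 0}, {"grip": 0, "x": 0, "y": 0, "z": 12, "roll": 0}]}}

```text
clock: 26.28
tcp_pos: [0.4422, -0.0898, 0.0114]
orientation: [-0.001, 0.054, 0.999, 0.001]
wrist_force: [-0.5, 1.0, 0.3]
finger_gap: 0.0853
grip_force: 0.0
```

>>> {"fn": "servo_tool", "kwargs": {"increments": [{"grip": 0, "x": 0, "y": 0, "z": 6, "roll": 0}, {"grip": 0, "x": 0, "y": 0, "z": 4, "roll": 0}, {"grip": 0, "x": 0, "y": 0, "z": 2, "roll": 0}, {"grip": 0, "x": 0, "y": 0, "z": 0, "roll": 0}]}}

```text
clock: 26.62
tcp_pos: [0.4437, -0.0916, 0.0015]
orientation: [0.0, 0.055, 0.998, 0.0]
wrist_force: [0.5, -0.2, 0.4]
finger_gap: 0.0858
grip_force: 0.0
```

>>> {"fn": "servo_tool", "kwargs": {"increments": [{"grip": 0.2, "x": 0, "y": 0, "z": 0, "roll": 0}, {"grip": 0.3, "x": 0, "y": 0, "z": 0, "roll": 0}, {"grip": 0.4, "x": 0, "y": 0, "z": 0, "roll": 0}, {"grip": 0.4, "x": 0, "y": 0, "z": 0, "roll": 0}, {"grip": 0.4, "x": 0, "y": 0, "z": 0, "roll": 0}]}}

```text
clock: 27.03
tcp_pos: [0.4441, -0.0921, 0.0023]
orientation: [0.001, 0.056, 0.998, -0.0]
wrist_force: [-1.8, 1.3, 6.6]
finger_gap: 0.0711
grip_force: 22.1
```

Run:
```python
from h import *
s,p=now(); p[3]%=360; print(p,s["finger_gap"],s["grip_force"],s["wrist_force"])
z=p[2]; a=173.6
plan([(442,180,z,a),(450,335,z,a)],.4,start=p,sp=22)
```

```text
[444.12240827 -92.13498018   2.335447   173.6173983 ] 0.07111300176952388 22.10990399122238 [-1.78870071  1.32270013  6.55361707]
[{"grip":0.4,"x":2,"y":21,"z":0,"roll":0},{"grip":0.4,"x":3,"y":21,"z":0,"roll":0},{"grip":0.4,"x":2,"y":20,"z":0,"roll":0},{"grip":0.4,"x":3,"y":21,"z":0,"roll":0},{"grip":0.4,"x":2,"y":21,"z":0,"roll":0}]
[{"grip":0.4,"x":3,"y":21,"z":0,"roll":0},{"grip":0.4,"x":2,"y":20,"z":0,"roll":0},{"grip":0.4,"x":3,"y":21,"z":0,"roll":0},{"grip":0.4,"x":2,"y":21,"z":0,"roll":0},{"grip":0.4,"x":3,"y":21,"z":0,"roll":0}]
[{"grip":0.4,"x":2,"y":21,"z":0,"roll":0},{"grip":0.4,"x":3,"y":20,"z":0,"roll":0},{"grip":0.4,"x":2,"y":21,"z":0,"roll":0},{"grip":0.4,"x":1,"y":19,"z":0,"roll":0},{"grip":0.4,"x":1,"y":20,"z":0,"roll":0}]
[{"grip":0.4,"x":2,"y":19,"z":0,"roll":0},{"grip":0.4,"x":1,"y":20,"z":0,"roll":0},{"grip":0.4,"x":1,"y":19,"z":0,"roll":0},{"grip":0.4,"x":1,"y":19,"z":0,"roll":0},{"grip":0.4,"x":1,"y":20,"z":0,"roll":0}]
[{"grip":0.4,"x":2,"y":19,"z":0,"roll":0}]
end [449.6 334.9   2.3 173.6]
```

>>> {"fn": "servo_tool", "kwargs": {"increments": [{"grip": 0.4, "x": 2, "y": 12, "z": 0, "roll": 0}, {"grip": 0.4, "x": 3, "y": 21, "z": 0, "roll": 0}, {"grip": 0.4, "x": 2, "y": 20, "z": 0, "roll": 0}, {"grip": 0.4, "x": 3, "y": 21, "z": 0, "roll": 0}, {"grip": 0.4, "x": 2, "y": 21, "z": 0, "roll": 0}]}}

```text
clock: 27.45
tcp_pos: [0.4432, 0.0038, 0.0024]
orientation: [0.001, 0.056, 0.998, -0.001]
wrist_force: [0.5, -4.3, 3.9]
finger_gap: 0.071
grip_force: 23.1
```

>>> {"fn": "servo_tool", "kwargs": {"increments": [{"grip": 0.4, "x": 3, "y": 21, "z": 0, "roll": 0}, {"grip": 0.4, "x": 2, "y": 20, "z": 0, "roll": 0}, {"grip": 0.4, "x": 3, "y": 21, "z": 0, "roll": 0}, {"grip": 0.4, "x": 2, "y": 21, "z": 0, "roll": 0}, {"grip": 0.4, "x": 3, "y": 21, "z": 0, "roll": 0}]}}

```text
clock: 27.87
tcp_pos: [0.4418, 0.1091, 0.0024]
orientation: [0.002, 0.056, 0.998, -0.001]
wrist_force: [1.0, -3.9, 4.6]
finger_gap: 0.0704
grip_force: 23.2
```

>>> {"fn": "servo_tool", "kwargs": {"increments": [{"grip": 0.4, "x": 2, "y": 21, "z": 0, "roll": 0}, {"grip": 0.4, "x": 3, "y": 20, "z": 0, "roll": 0}, {"grip": 0.4, "x": 2, "y": 21, "z": 0, "roll": 0}, {"grip": 0.4, "x": 1, "y": 19, "z": 0, "roll": 0}, {"grip": 0.4, "x": 1, "y": 20, "z": 0, "roll": 0}]}}

```text
clock: 28.28
tcp_pos: [0.4434, 0.2103, 0.0023]
orientation: [0.001, 0.056, 0.998, -0.001]
wrist_force: [0.6, -5.1, 7.2]
finger_gap: 0.0708
grip_force: 23.4
```

Run:
```python
from h import *
s,p=now(); p[3]%=360; print(p,s["finger_gap"],s["grip_force"],s["wrist_force"])
plan([(449.5,334,p[2],173.6)],.4,start=p,sp=20)
```

```text
[443.40386237 210.30237647   2.33130832 173.57628889] 0.0708354769847239 23.379705548286438 [ 0.63027539 -5.13280299  7.17120278]
[{"grip":0.4,"x":1,"y":18,"z":0,"roll":-0},{"grip":0.4,"x":1,"y":17,"z":0,"roll":-0},{"grip":0.4,"x":1,"y":18,"z":0,"roll":-0},{"grip":0.4,"x":1,"y":18,"z":0,"roll":-0},{"grip":0.4,"x":2,"y":17,"z":0,"roll":-0}]
[{"grip":0.4,"x":1,"y":18,"z":0,"roll":-0},{"grip":0.4,"x":1,"y":18,"z":0,"roll":-0}]
end [449.3 334.4   2.3 173.6]
```

>>> {"fn": "servo_tool", "kwargs": {"increments": [{"grip": 0.4, "x": 1, "y": 18, "z": 0, "roll": 0}, {"grip": 0.4, "x": 1, "y": 17, "z": 0, "roll": 0}, {"grip": 0.4, "x": 1, "y": 18, "z": 0, "roll": 0}, {"grip": 0.4, "x": 1, "y": 18, "z": 0, "roll": 0}, {"grip": 0.4, "x": 2, "y": 17, "z": 0, "roll": 0}]}}

```text
clock: 28.7
tcp_pos: [0.4473, 0.2985, 0.0023]
orientation: [0.001, 0.056, 0.998, -0.001]
wrist_force: [-0.0, -5.6, 8.0]
finger_gap: 0.0705
grip_force: 23.3
```

>>> {"fn": "servo_tool", "kwargs": {"increments": [{"grip": 0.4, "x": 1, "y": 18, "z": 0, "roll": 0}, {"grip": 0.4, "x": 1, "y": 14, "z": 0, "roll": 0}, {"grip": 0.4, "x": 0, "y": 0, "z": 0, "roll": 0}, {"grip": 0.05, "x": 0, "y": 0, "z": 0, "roll": 0}, {"grip": 0.05, "x": 0, "y": 0, "z": 0, "roll": 0}]}}

```text
clock: 29.12
tcp_pos: [0.4477, 0.3301, 0.0012]
orientation: [-0.0, 0.055, 0.998, -0.0]
wrist_force: [0.6, -0.1, -0.0]
finger_gap: 0.0811
grip_force: 0.0
```

>>> {"fn": "servo_tool", "kwargs": {"increments": [{"grip": 0.05, "x": 0, "y": 0, "z": 0, "roll": 0}, {"grip": 0.05, "x": 0, "y": 0, "z": -10, "roll": 0}, {"grip": 0, "x": 0, "y": 0, "z": -35, "roll": 0}, {"grip": 0, "x": 0, "y": 0, "z": -35, "roll": 0}]}}

```text
clock: 29.45
tcp_pos: [0.4464, 0.3285, 0.0809]
orientation: [-0.002, 0.056, 0.998, -0.001]
wrist_force: [0.8, 0.3, 0.3]
finger_gap: 0.0857
grip_force: 0.0
```

Run:
```python
from h import *
s,p=now(); p[3]%=360; print(p,s["finger_gap"],s["wrist_force"])
im=shot("top","top9"); print([(r[0],r[3][:2]) for r in reds(im)])
plan([(606,-267,120,173.6)],0,start=p,sp=38)
```

```text
[446.42781509 328.52334099  80.8607711  173.56014289] 0.08573305880246467 [0.79561619 0.29896242 0.32483284]
[(np.int32(204), array([ 0.6036, -0.265 ])), (np.int32(215), array([0.5487, 0.3138])), (np.int32(122), array([0.4669, 0.3198]))]
[{"grip":0,"x":-13,"y":-34,"z":-2,"roll":-0},{"grip":0,"x":-14,"y":-34,"z":-3,"roll":-0},{"grip":0,"x":-13,"y":-33,"z":-2,"roll":-0},{"grip":0,"x":-13,"y":-34,"z":-2,"roll":-0},{"grip":0,"x":-13,"y":-34,"z":-3,"roll":-0}]
[{"grip":0,"x":-14,"y":-34,"z":-2,"roll":-0},{"grip":0,"x":-13,"y":-33,"z":-2,"roll":-0},{"grip":0,"x":-13,"y":-34,"z":-2,"roll":-0},{"grip":0,"x":-13,"y":-34,"z":-3,"roll":-0},{"grip":0,"x":-14,"y":-34,"z":-2,"roll":-0}]
[{"grip":0,"x":-13,"y":-33,"z":-2,"roll":-0},{"grip":0,"x":-13,"y":-34,"z":-3,"roll":-0},{"grip":0,"x":-13,"y":-34,"z":-2,"roll":-0},{"grip":0,"x":-14,"y":-34,"z":-2,"roll":-0},{"grip":0,"x":-13,"y":-33,"z":-3,"roll":-0}]
[{"grip":0,"x":-13,"y":-34,"z":-2,"roll":-0},{"grip":0,"x":-13,"y":-34,"z":-2,"roll":-0}]
end [ 605.6 -267.1  119.9  173.6]
```

>>> {"fn": "servo_tool", "kwargs": {"increments": [{"grip": 0, "x": -13, "y": -34, "z": -2, "roll": 0}, {"grip": 0, "x": -14, "y": -34, "z": -3, "roll": 0}, {"grip": 0, "x": -13, "y": -33, "z": -2, "roll": 0}, {"grip": 0, "x": -13, "y": -34, "z": -2, "roll": 0}, {"grip": 0, "x": -13, "y": -34, "z": -3, "roll": 0}]}}

```text
clock: 29.92
tcp_pos: [0.4951, 0.1529, 0.0939]
orientation: [0.0, 0.056, 0.998, 0.0]
wrist_force: [0.3, -0.3, -0.4]
finger_gap: 0.0855
grip_force: 0.0
```

>>> {"fn": "servo_tool", "kwargs": {"increments": [{"grip": 0, "x": -14, "y": -34, "z": -2, "roll": 0}, {"grip": 0, "x": -13, "y": -33, "z": -2, "roll": 0}, {"grip": 0, "x": -13, "y": -34, "z": -2, "roll": 0}, {"grip": 0, "x": -13, "y": -34, "z": -3, "roll": 0}, {"grip": 0, "x": -14, "y": -34, "z": -2, "roll": 0}]}}

```text
clock: 30.33
tcp_pos: [0.5428, -0.0228, 0.1052]
orientation: [0.0, 0.056, 0.998, 0.0]
wrist_force: [0.6, 0.3, 0.7]
finger_gap: 0.0853
grip_force: 0.0
```

>>> {"fn": "servo_tool", "kwargs": {"increments": [{"grip": 0, "x": -13, "y": -33, "z": -2, "roll": 0}, {"grip": 0, "x": -13, "y": -34, "z": -3, "roll": 0}, {"grip": 0, "x": -13, "y": -34, "z": -2, "roll": 0}, {"grip": 0, "x": -14, "y": -34, "z": -2, "roll": 0}, {"grip": 0, "x": -13, "y": -33, "z": -3, "roll": 0}]}}

```text
clock: 30.75
tcp_pos: [0.5896, -0.1973, 0.1168]
orientation: [0.0, 0.056, 0.998, 0.0]
wrist_force: [0.8, 0.4, -0.0]
finger_gap: 0.0856
grip_force: 0.0
```

>>> {"fn": "servo_tool", "kwargs": {"increments": [{"grip": 0, "x": -13, "y": -34, "z": -2, "roll": 0}, {"grip": 0, "x": -13, "y": -34, "z": -2, "roll": 0}, {"grip": 0, "x": 0, "y": 0, "z": 0, "roll": 0}, {"grip": 0, "x": 0, "y": 0, "z": 0, "roll": 0}]}}

```text
clock: 31.08
tcp_pos: [0.6078, -0.2681, 0.1202]
orientation: [0.0, 0.058, 0.998, -0.0]
wrist_force: [-0.4, 0.6, -0.7]
finger_gap: 0.0851
grip_force: 0.0
```

Run:
```python
from h import *
wreds("w10"); im=shot("top","top10"); print([(r[0],r[3][:2]) for r in reds(im)]); rail(im); print(now()[0]["joint_pos"])
```

```text
pose [ 607.8 -268.1  120.2  173.4]
can [312. 235.] 5144 [264 184  97  96] [ 605.8 -272.9]
[(np.int32(139), array([ 0.5902, -0.2631])), (np.int32(214), array([0.5489, 0.3136])), (np.int32(225), array([0.4488, 0.3222]))]
bar 998 [724.4  61.2] ang 89.7 len 58 wid 7
bar 114 [709.9 111.5] ang 172.2 len 6 wid 5
bar 488 [709.5  77.9] ang 84.1 len 20 wid 7
bar 180 [708.2  40.1] ang 160.0 len 8 wid 7
bar 651 [697.1 121. ] ang 67.4 len 16 wid 13
bar 637 [694.9  76.4] ang 90.3 len 23 wid 8
bar 201 [695.   40.7] ang 118.0 len 8 wid 8
black 874 [717.5  94.7] ang 50.0 len 18 wid 14
black 858 [703.7  53. ] ang 60.0 len 17 wid 14
black 1941 [667.3 101. ] ang 102.6 len 26 wid 21
[-5.32881142e-01  5.31306901e-01  1.03383186e-01  1.14402923e+00
  3.88607215e-04 -4.20669632e-01]
```

>>> {"fn": "servo_tool", "kwargs": {"increments": [{"grip": 0, "x": 1, "y": -1, "z": 24, "roll": 0}, {"grip": 0, "x": 0, "y": 0, "z": 24, "roll": 0}, {"grip": 0, "x": 0, "y": 0, "z": 24, "roll": 0}, {"grip": 0, "x": 0, "y": 0, "z": 20, "roll": 0}, {"grip": 0, "x": 0, "y": 0, "z": 13, "roll": 0}]}}

```text
clock: 31.6
tcp_pos: [0.6053, -0.2635, 0.0132]
orientation: [-0.002, 0.055, 0.999, 0.001]
wrist_force: [-0.3, 0.2, -0.1]
finger_gap: 0.0853
grip_force: 0.0
```

>>> {"fn": "servo_tool", "kwargs": {"increments": [{"grip": 0, "x": 0, "y": 0, "z": 7, "roll": 0}, {"grip": 0, "x": 0, "y": 0, "z": 4, "roll": 0}, {"grip": 0, "x": 0, "y": 0, "z": 2, "roll": 0}, {"grip": 0, "x": 0, "y": 0, "z": 0, "roll": 0}]}}

```text
clock: 31.93
tcp_pos: [0.6072, -0.266, 0.0032]
orientation: [0.0, 0.055, 0.998, -0.0]
wrist_force: [0.1, 0.4, 0.5]
finger_gap: 0.0852
grip_force: 0.0
```

>>> {"fn": "servo_tool", "kwargs": {"increments": [{"grip": 0.2, "x": 0, "y": 0, "z": 0, "roll": 0}, {"grip": 0.3, "x": 0, "y": 0, "z": 0, "roll": 0}, {"grip": 0.4, "x": 0, "y": 0, "z": 0, "roll": 0}, {"grip": 0.4, "x": 0, "y": 0, "z": 0, "roll": 0}, {"grip": 0.4, "x": 0, "y": 0, "z": 0, "roll": 0}]}}

```text
clock: 32.35
tcp_pos: [0.6109, -0.2699, 0.0094]
orientation: [0.005, 0.056, 0.998, -0.004]
wrist_force: [-4.2, -0.6, 22.6]
finger_gap: 0.0642
grip_force: 19.7
```

Run:
```python
from h import *
s,p=now(); p[3]%=360; print(p,s["finger_gap"],s["grip_force"],s["wrist_force"])
z=p[2]
plan([(570,-180,z,173.6),(500,120,z,83.6),(496.5,190,z,83.6)],.4,start=p,sp=22)
```

```text
[ 610.90320992 -269.94358041    9.42897697  173.58372837] 0.06422490966707683 19.709624389652163 [-4.20226312 -0.60920732 22.60417271]
[{"grip":0.4,"x":10,"y":17,"z":0,"roll":-0},{"grip":0.4,"x":10,"y":17,"z":0,"roll":-0},{"grip":0.4,"x":10,"y":17,"z":0,"roll":-0},{"grip":0.4,"x":11,"y":17,"z":0,"roll":-0},{"grip":0.4,"x":10,"y":17,"z":0,"roll":-0}]
[{"grip":0.4,"x":7,"y":21,"z":0,"roll":6.4},{"grip":0.4,"x":10,"y":19,"z":0,"roll":6.5},{"grip":0.4,"x":12,"y":19,"z":0,"roll":6.4},{"grip":0.4,"x":14,"y":17,"z":0,"roll":6.4},{"grip":0.4,"x":15,"y":16,"z":0,"roll":6.4}]
[{"grip":0.4,"x":17,"y":13,"z":0,"roll":6.5},{"grip":0.4,"x":19,"y":12,"z":0,"roll":6.4},{"grip":0.4,"x":20,"y":9,"z":0,"roll":6.4},{"grip":0.4,"x":21,"y":8,"z":0,"roll":6.4},{"grip":0.4,"x":21,"y":4,"z":0,"roll":6.5}]
[{"grip":0.4,"x":22,"y":3,"z":0,"roll":6.4},{"grip":0.4,"x":22,"y":0,"z":0,"roll":6.4},{"grip":0.4,"x":22,"y":-3,"z":0,"roll":6.5},{"grip":0.4,"x":21,"y":-5,"z":0,"roll":6.4},{"grip":0.4,"x":17,"y":-3,"z":0,"roll":-0}]
[{"grip":0.4,"x":18,"y":-3,"z":0,"roll":-0},{"grip":0.4,"x":17,"y":-2,"z":0,"roll":-0},{"grip":0.4,"x":17,"y":-3,"z":0,"roll":-0}]
end [496.5 189.6   9.4  83.6]
```

The fingers rode up on the rim: the gap is 64 mm with 22 N upward. I'll open, lift and re-measure.

>>> {"fn": "servo_tool", "kwargs": {"increments": [{"grip": 0, "x": 0, "y": 0, "z": 0, "roll": 0}, {"grip": 0, "x": 0, "y": 0, "z": 0, "roll": 0}, {"grip": 0, "x": 0, "y": 0, "z": -20, "roll": 0}, {"grip": 0, "x": 0, "y": 0, "z": -30, "roll": 0}, {"grip": 0, "x": 0, "y": 0, "z": -30, "roll": 0}]}}

```text
clock: 32.77
tcp_pos: [0.6061, -0.2656, 0.0823]
orientation: [-0.001, 0.056, 0.998, 0.001]
wrist_force: [0.8, 0.2, 0.1]
finger_gap: 0.0853
grip_force: 0.0
```

>>> {"fn": "servo_tool", "kwargs": {"increments": [{"grip": 0, "x": 0, "y": 0, "z": -30, "roll": 0}, {"grip": 0, "x": 0, "y": 0, "z": 0, "roll": 0}, {"grip": 0, "x": 0, "y": 0, "z": 0, "roll": 0}]}}

```text
clock: 33.02
tcp_pos: [0.6088, -0.2672, 0.1154]
orientation: [0.003, 0.056, 0.998, -0.001]
wrist_force: [0.2, 0.4, -0.0]
finger_gap: 0.0856
grip_force: 0.0
```

Run:
```python
from h import *
s,_=now(); print(s["wrist_force"],s["finger_gap"]); wreds("w11"); w=cv2.imread("pics/w11.png"); cv2.imwrite("pics/c10.png",w)
```

```text
[ 0.22807104  0.44337307 -0.0098821 ] 0.08557122099684686
pose [ 608.8 -267.2  115.4  173.6]
can [310. 237.] 5310 [261 185  99  98] [ 606.9 -273.3]
```

View pics/c10.png

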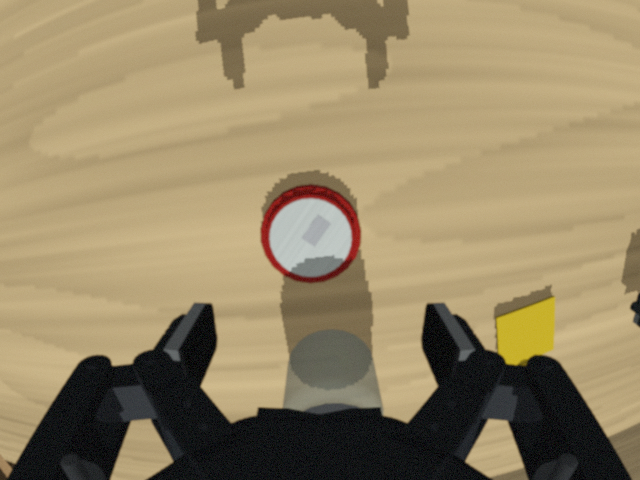

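The can is flat but about 5 mm to the left of the finger midline: (310,237) against about 319. I'll shift over and go down again, a little lower.

>>> {"fn": "servo_tool", "kwargs": {"increments": [{"grip": 0, "x": 1, "y": -5, "z": 22, "roll": 0}, {"grip": 0, "x": 0, "y": 0, "z": 24, "roll": 0}, {"grip": 0, "x": 0, "y": 0, "z": 24, "roll": 0}, {"grip": 0, "x": 0, "y": 0, "z": 20, "roll": 0}, {"grip": 0, "x": 0, "y": 0, "z": 12, "roll": 0}]}}

```text
clock: 33.48
tcp_pos: [0.6027, -0.2695, 0.0057]
orientation: [-0.003, 0.056, 0.998, 0.002]
wrist_force: [-0.6, 0.8, -0.4]
finger_gap: 0.0852
grip_force: 0.0
```

>>> {"fn": "servo_tool", "kwargs": {"increments": [{"grip": 0, "x": 0, "y": 0, "z": 6, "roll": 0}, {"grip": 0, "x": 0, "y": 0, "z": 4, "roll": 0}, {"grip": 0, "x": 0, "y": 0, "z": 2, "roll": 0}, {"grip": 0, "x": 0, "y": 0, "z": 0, "roll": 0}, {"grip": 0, "x": 0, "y": 0, "z": 0, "roll": 0}]}}

```text
clock: 33.9
tcp_pos: [0.6062, -0.2716, -0.0006]
orientation: [0.001, 0.056, 0.998, -0.0]
wrist_force: [-1.0, -0.3, 0.1]
finger_gap: 0.0855
grip_force: 0.0
```

>>> {"fn": "servo_tool", "kwargs": {"increments": [{"grip": 0.1, "x": 0, "y": 0, "z": -1, "roll": 0}, {"grip": 0.2, "x": 0, "y": 0, "z": 0, "roll": 0}, {"grip": 0.3, "x": 0, "y": 0, "z": 0, "roll": 0}, {"grip": 0.4, "x": 0, "y": 0, "z": 0, "roll": 0}, {"grip": 0.4, "x": 0, "y": 0, "z": 0, "roll": 0}]}}

```text
clock: 34.32
tcp_pos: [0.6062, -0.2716, 0.0008]
orientation: [0.001, 0.056, 0.998, -0.001]
wrist_force: [-1.3, 1.2, 6.1]
finger_gap: 0.0708
grip_force: 22.4
```

Run:
```python
from h import *
s,p=now(); p[3]%=360; print(p,s["finger_gap"],s["grip_force"],s["wrist_force"])
z=p[2]
plan([(570,-180,z,173.6),(500,120,z,83.6),(496.5,190,z,83.6)],.4,start=p,sp=22)
```

```text
[ 606.20860649 -271.60028371    0.83391784  173.61528833] 0.07084387205581517 22.42134690284729 [-1.25779391  1.2413308   6.07897907]
[{"grip":0.4,"x":9,"y":17,"z":0,"roll":0},{"grip":0.4,"x":9,"y":18,"z":0,"roll":0},{"grip":0.4,"x":10,"y":17,"z":0,"roll":0},{"grip":0.4,"x":9,"y":18,"z":0,"roll":0},{"grip":0.4,"x":9,"y":17,"z":0,"roll":0}]
[{"grip":0.4,"x":7,"y":19,"z":0,"roll":6},{"grip":0.4,"x":9,"y":19,"z":0,"roll":6},{"grip":0.4,"x":11,"y":17,"z":0,"roll":6},{"grip":0.4,"x":12,"y":17,"z":0,"roll":6},{"grip":0.4,"x":14,"y":15,"z":0,"roll":6}]
[{"grip":0.4,"x":16,"y":13,"z":0,"roll":6},{"grip":0.4,"x":17,"y":12,"z":0,"roll":6},{"grip":0.4,"x":18,"y":9,"z":0,"roll":6},{"grip":0.4,"x":19,"y":8,"z":0,"roll":6},{"grip":0.4,"x":20,"y":6,"z":0,"roll":6}]
[{"grip":0.4,"x":20,"y":4,"z":0,"roll":6},{"grip":0.4,"x":20,"y":2,"z":0,"roll":6},{"grip":0.4,"x":21,"y":-1,"z":0,"roll":6},{"grip":0.4,"x":20,"y":-3,"z":0,"roll":6},{"grip":0.4,"x":20,"y":-5,"z":0,"roll":6}]
[{"grip":0.4,"x":17,"y":-3,"z":0,"roll":0},{"grip":0.4,"x":18,"y":-2,"z":0,"roll":0},{"grip":0.4,"x":17,"y":-3,"z":0,"roll":0},{"grip":0.4,"x":17,"y":-3,"z":0,"roll":0}]
end [496.3 189.8   0.8  83.6]
```

Proper grip, gap 70.8 mm. Now the slide.

>>> {"fn": "servo_tool", "kwargs": {"increments": [{"grip": 0.4, "x": 9, "y": 17, "z": 0, "roll": 0}, {"grip": 0.4, "x": 9, "y": 18, "z": 0, "roll": 0}, {"grip": 0.4, "x": 10, "y": 17, "z": 0, "roll": 0}, {"grip": 0.4, "x": 9, "y": 18, "z": 0, "roll": 0}, {"grip": 0.4, "x": 9, "y": 17, "z": 0, "roll": 0}]}}

```text
clock: 34.73
tcp_pos: [0.5708, -0.1803, 0.0009]
orientation: [0.002, 0.056, 0.998, -0.001]
wrist_force: [1.0, -1.5, 3.9]
finger_gap: 0.0705
grip_force: 23.5
```

>>> {"fn": "servo_tool", "kwargs": {"increments": [{"grip": 0.4, "x": 7, "y": 19, "z": 0, "roll": 6}, {"grip": 0.4, "x": 9, "y": 19, "z": 0, "roll": 6}, {"grip": 0.4, "x": 11, "y": 17, "z": 0, "roll": 6}, {"grip": 0.4, "x": 12, "y": 17, "z": 0, "roll": 6}, {"grip": 0.4, "x": 14, "y": 15, "z": 0, "roll": 6}]}}

```text
clock: 35.15
tcp_pos: [0.5479, -0.0799, 0.0008]
orientation: [0.002, 0.315, 0.949, -0.001]
wrist_force: [0.0, -3.5, 5.0]
finger_gap: 0.0709
grip_force: 23.6
```

>>> {"fn": "servo_tool", "kwargs": {"increments": [{"grip": 0.4, "x": 16, "y": 13, "z": 0, "roll": 6}, {"grip": 0.4, "x": 17, "y": 12, "z": 0, "roll": 6}, {"grip": 0.4, "x": 18, "y": 9, "z": 0, "roll": 6}, {"grip": 0.4, "x": 19, "y": 8, "z": 0, "roll": 6}, {"grip": 0.4, "x": 20, "y": 6, "z": 0, "roll": 6}]}}

```text
clock: 35.57
tcp_pos: [0.5241, 0.0205, 0.0009]
orientation: [0.002, 0.55, 0.835, 0.0]
wrist_force: [0.8, -2.3, 6.0]
finger_gap: 0.0707
grip_force: 23.7
```

>>> {"fn": "servo_tool", "kwargs": {"increments": [{"grip": 0.4, "x": 20, "y": 4, "z": 0, "roll": 6}, {"grip": 0.4, "x": 20, "y": 2, "z": 0, "roll": 6}, {"grip": 0.4, "x": 21, "y": -1, "z": 0, "roll": 6}, {"grip": 0.4, "x": 20, "y": -3, "z": 0, "roll": 6}, {"grip": 0.4, "x": 20, "y": -5, "z": 0, "roll": 6}]}}

```text
clock: 35.98
tcp_pos: [0.5009, 0.1206, 0.001]
orientation: [0.002, 0.747, 0.664, 0.001]
wrist_force: [1.8, -3.2, 5.6]
finger_gap: 0.0705
grip_force: 23.7
```

>>> {"fn": "servo_tool", "kwargs": {"increments": [{"grip": 0.4, "x": 10, "y": -2, "z": 0, "roll": 0}, {"grip": 0.4, "x": 0, "y": 0, "z": 0, "roll": 0}]}}

```text
clock: 36.15
tcp_pos: [0.499, 0.1331, 0.0009]
orientation: [0.0, 0.745, 0.667, 0.002]
wrist_force: [-1.3, 5.2, 8.3]
finger_gap: 0.0707
grip_force: 23.9
```

Run:
```python
from h import *
s,p=now(); p[3]%=360; print(p,s["finger_gap"],s["grip_force"],s["wrist_force"])
im=shot("top","top11"); print([(r[0],r[3][:2]) for r in reds(im)])
plan([(496.5,180,p[2],83.6),(496.5,270,p[2],83.6)],.4,start=p,sp=18)
```

```text
[499.04025478 133.11878366   0.91316857  83.7408764 ] 0.07068123657394046 23.880455195903778 [-1.32169628  5.21639951  8.34375661]
[(np.int32(115), array([0.5852, 0.2949])), (np.int32(92), array([0.5001, 0.1049]))]
[{"grip":0.4,"x":15,"y":-3,"z":0,"roll":0},{"grip":0.4,"x":16,"y":-2,"z":0,"roll":0.1},{"grip":0.4,"x":15,"y":-3,"z":0,"roll":0},{"grip":0.4,"x":15,"y":-2,"z":0,"roll":0},{"grip":0.4,"x":15,"y":-1,"z":0,"roll":0}]
[{"grip":0.4,"x":15,"y":-2,"z":0,"roll":0},{"grip":0.4,"x":15,"y":-1,"z":0,"roll":0},{"grip":0.4,"x":15,"y":-2,"z":0,"roll":0},{"grip":0.4,"x":15,"y":-2,"z":0,"roll":0}]
end [496.2 270.3   0.9  83.6]
```

>>> {"fn": "servo_tool", "kwargs": {"increments": [{"grip": 0.4, "x": 15, "y": -3, "z": 0, "roll": 0}, {"grip": 0.4, "x": 16, "y": -2, "z": 0, "roll": 0}, {"grip": 0.4, "x": 15, "y": -3, "z": 0, "roll": 0}, {"grip": 0.4, "x": 15, "y": -2, "z": 0, "roll": 0}, {"grip": 0.4, "x": 15, "y": -1, "z": 0, "roll": 0}]}}

```text
clock: 36.62
tcp_pos: [0.4969, 0.2076, 0.0009]
orientation: [0.002, 0.746, 0.666, 0.001]
wrist_force: [0.2, -4.1, 7.8]
finger_gap: 0.0705
grip_force: 23.9
```

>>> {"fn": "servo_tool", "kwargs": {"increments": [{"grip": 0.4, "x": 15, "y": -2, "z": 0, "roll": 0}, {"grip": 0.4, "x": 15, "y": -1, "z": 0, "roll": 0}, {"grip": 0.4, "x": 15, "y": -2, "z": 0, "roll": 0}, {"grip": 0.4, "x": 14, "y": -2, "z": 0, "roll": 0}, {"grip": 0.4, "x": 0, "y": 0, "z": 0, "roll": 0}]}}

```text
clock: 37.03
tcp_pos: [0.4966, 0.2695, 0.001]
orientation: [0.0, 0.745, 0.667, 0.002]
wrist_force: [0.2, 1.9, 5.9]
finger_gap: 0.0706
grip_force: 23.7
```

>>> {"fn": "servo_tool", "kwargs": {"increments": [{"grip": 0.05, "x": 0, "y": 0, "z": 0, "roll": 0}, {"grip": 0.05, "x": 0, "y": 0, "z": 0, "roll": 0}, {"grip": 0.05, "x": 0, "y": 0, "z": 0, "roll": 0}, {"grip": 0.05, "x": 0, "y": 0, "z": -10, "roll": 0}, {"grip": 0, "x": 0, "y": 0, "z": -30, "roll": 0}]}}

```text
clock: 37.45
tcp_pos: [0.4914, 0.265, 0.036]
orientation: [-0.002, 0.746, 0.666, -0.004]
wrist_force: [-1.0, -0.3, 0.5]
finger_gap: 0.0856
grip_force: 0.0
```

>>> {"fn": "servo_tool", "kwargs": {"increments": [{"grip": 0, "x": -20, "y": 0, "z": -30, "roll": 0}, {"grip": 0, "x": -40, "y": 0, "z": -10, "roll": 0}, {"grip": 0, "x": -40, "y": 0, "z": 0, "roll": 0}, {"grip": 0, "x": -40, "y": 0, "z": 0, "roll": 0}, {"grip": 0, "x": -40, "y": 0, "z": 0, "roll": 0}]}}

```text
clock: 37.87
tcp_pos: [0.4747, 0.0862, 0.0804]
orientation: [0.001, 0.745, 0.667, 0.001]
wrist_force: [0.8, 0.1, -0.4]
finger_gap: 0.0858
grip_force: 0.0
```

>>> {"fn": "servo_tool", "kwargs": {"increments": [{"grip": 0, "x": -40, "y": 0, "z": 0, "roll": 0}, {"grip": 0, "x": -40, "y": 0, "z": 0, "roll": 0}, {"grip": 0, "x": -40, "y": 0, "z": 0, "roll": 0}, {"grip": 0, "x": -40, "y": 0, "z": 0, "roll": 0}, {"grip": 0, "x": 0, "y": 0, "z": 0, "roll": 0}]}}

```text
clock: 38.28
tcp_pos: [0.4572, -0.0778, 0.0802]
orientation: [0.002, 0.748, 0.663, -0.0]
wrist_force: [0.4, -0.3, 0.4]
finger_gap: 0.0851
grip_force: 0.0
```

Run:
```python
from h import *
s,p=now(); p[3]%=360; print(p,s["wrist_force"])
im=shot("top","top12"); rail(im)
M0=np.array([488.5,216.5]); ex=np.array([.994,-.112]); ey=np.array([.112,.994])
for r in reds(im):
    q=r[3][:2]*1000+[4,2]; print(r[0],q.round(1),"lat %.0f depth %.0f"%((q-M0)@ex,(q-M0)@ey))
cv2.imwrite("pics/c11.png",im[:,:,::-1])
```

```text
[457.15859111 -77.82171117  80.22921612  83.10085345] [ 0.43141059 -0.34903499  0.4043964 ]
bar 893 [724.4  61.6] ang 89.6 len 58 wid 7
bar 73 [709.9 111.4] ang 177.6 len 5 wid 4
bar 418 [709.6  78. ] ang 84.2 len 19 wid 7
bar 144 [708.3  40. ] ang 157.8 len 7 wid 6
bar 554 [695.   76.4] ang 90.4 len 23 wid 7
bar 163 [695.   40.5] ang 100.3 len 7 wid 7
black 903 [717.4  94.8] ang 49.6 len 18 wid 14
black 909 [703.7  53. ] ang 52.7 len 18 wid 14
black 2116 [667.2 101. ] ang 104.1 len 28 wid 21
229 [568.3 297.5] lat 70 depth 89
225 [501.8 261.4] lat 8 depth 46
221 [452.7 324.4] lat -48 depth 103
```

Can2 has moved to lateral +70 mm, touching the side wall, probably from the announced knock. I'll regrip it and slide it back in.

Run:
```python
from h import *
s,p=now(); p[3]%=360
plan([(568,296,118,173.6)],0,start=p,sp=38)
```

```text
[{"grip":0,"x":29,"y":5,"z":-3,"roll":-7},{"grip":0,"x":29,"y":9,"z":-3,"roll":-6.9},{"grip":0,"x":27,"y":12,"z":-3,"roll":-7},{"grip":0,"x":26,"y":15,"z":-3,"roll":-6.9},{"grip":0,"x":23,"y":18,"z":-3,"roll":-7}]
[{"grip":0,"x":22,"y":21,"z":-3,"roll":-6.9},{"grip":0,"x":18,"y":23,"z":-2,"roll":-7},{"grip":0,"x":16,"y":26,"z":-3,"roll":-6.9},{"grip":0,"x":12,"y":27,"z":-3,"roll":-7},{"grip":0,"x":9,"y":28,"z":-3,"roll":-7}]
[{"grip":0,"x":5,"y":29,"z":-3,"roll":-6.9},{"grip":0,"x":2,"y":30,"z":-3,"roll":-7},{"grip":0,"x":-1,"y":30,"z":-3,"roll":-6.9}]
end [567.6 296.1 118.  173.6]
```

>>> {"fn": "servo_tool", "kwargs": {"increments": [{"grip": 0, "x": 29, "y": 5, "z": -3, "roll": -7}, {"grip": 0, "x": 29, "y": 9, "z": -3, "roll": -6.9}, {"grip": 0, "x": 27, "y": 12, "z": -3, "roll": -7}, {"grip": 0, "x": 26, "y": 15, "z": -3, "roll": -6.9}, {"grip": 0, "x": 23, "y": 18, "z": -3, "roll": -7}]}}

```text
clock: 38.75
tcp_pos: [0.4984, 0.074, 0.0948]
orientation: [-0.0, 0.509, 0.861, 0.0]
wrist_force: [0.2, -0.5, 0.6]
finger_gap: 0.0854
grip_force: 0.0
```

>>> {"fn": "servo_tool", "kwargs": {"increments": [{"grip": 0, "x": 22, "y": 21, "z": -3, "roll": -6.9}, {"grip": 0, "x": 18, "y": 23, "z": -2, "roll": -7}, {"grip": 0, "x": 16, "y": 26, "z": -3, "roll": -6.9}, {"grip": 0, "x": 12, "y": 27, "z": -3, "roll": -7}, {"grip": 0, "x": 9, "y": 28, "z": -3, "roll": -7}]}}

```text
clock: 39.17
tcp_pos: [0.5395, 0.2175, 0.1088]
orientation: [-0.0, 0.228, 0.974, 0.0]
wrist_force: [0.5, -0.7, 0.5]
finger_gap: 0.0855
grip_force: 0.0
```

>>> {"fn": "servo_tool", "kwargs": {"increments": [{"grip": 0, "x": 5, "y": 29, "z": -3, "roll": -6.9}, {"grip": 0, "x": 2, "y": 30, "z": -3, "roll": -7}, {"grip": 0, "x": -1, "y": 30, "z": -3, "roll": -6.9}, {"grip": 0, "x": 0, "y": 0, "z": 0, "roll": 0}, {"grip": 0, "x": 0, "y": 0, "z": 0, "roll": 0}]}}

```text
clock: 39.58
tcp_pos: [0.564, 0.3033, 0.1173]
orientation: [-0.0, 0.051, 0.999, 0.0]
wrist_force: [0.8, -0.5, 0.0]
finger_gap: 0.0853
grip_force: 0.0
```

Run:
```python
from h import *
wreds("w12")
s,p=now(); w=cv2.imread("pics/w12.png")[:,:,::-1]; hsv=cv2.cvtColor(w,cv2.COLOR_RGB2HSV)
# brown wall: saturated orange
m=((hsv[...,0]>8)&(hsv[...,0]<16)&(hsv[...,1]>140)&(hsv[...,2]>70)).astype(np.uint8)
k,l,st,c=cv2.connectedComponentsWithStats(m)
for i in range(1,k):
    if st[i,4]>200: print("wall",st[i],c[i].round(0),wp(p,*c[i],.018)[:2].round(1))
```

```text
pose [564.  303.3 117.3 174.2]
can [346.  64.] 5898 [293  15 105 101] [449.  332.1]
can [255. 146.] 5811 [207  95 101 102] [497.1 267.6]
can [320. 239.] 5246 [271 187  99  98] [564.5 303.7]
wall [283 279  65  12 224] [314. 286.] [597.9 294.5]
```

>>> {"fn": "servo_tool", "kwargs": {"increments": [{"grip": 0, "x": 0, "y": 0, "z": 22, "roll": 0}, {"grip": 0, "x": 0, "y": 0, "z": 24, "roll": 0}, {"grip": 0, "x": 0, "y": 0, "z": 24, "roll": 0}, {"grip": 0, "x": 0, "y": 0, "z": 20, "roll": 0}, {"grip": 0, "x": 0, "y": 0, "z": 13, "roll": 0}]}}

```text
clock: 40.05
tcp_pos: [0.5626, 0.2989, 0.0119]
orientation: [-0.002, 0.053, 0.999, -0.001]
wrist_force: [0.1, 0.2, 0.4]
finger_gap: 0.0853
grip_force: 0.0
```

>>> {"fn": "servo_tool", "kwargs": {"increments": [{"grip": 0, "x": 0, "y": 0, "z": 7, "roll": 0}, {"grip": 0, "x": 0, "y": 0, "z": 4, "roll": 0}, {"grip": 0, "x": 0, "y": 0, "z": 2, "roll": 0}, {"grip": 0, "x": 0, "y": 0, "z": 0, "roll": 0}, {"grip": 0, "x": 0, "y": 0, "z": 0, "roll": 0}]}}

```text
clock: 40.47
tcp_pos: [0.5655, 0.3009, 0.0024]
orientation: [0.001, 0.052, 0.999, 0.0]
wrist_force: [0.5, 1.2, 0.2]
finger_gap: 0.0854
grip_force: 0.0
```

>>> {"fn": "servo_tool", "kwargs": {"increments": [{"grip": 0.1, "x": 0, "y": 0, "z": 0, "roll": 0}, {"grip": 0.2, "x": 0, "y": 0, "z": 0, "roll": 0}, {"grip": 0.3, "x": 0, "y": 0, "z": 0, "roll": 0}, {"grip": 0.4, "x": 0, "y": 0, "z": 0, "roll": 0}, {"grip": 0.4, "x": 0, "y": 0, "z": 0, "roll": 0}]}}

```text
clock: 40.88
tcp_pos: [0.5657, 0.3012, 0.0027]
orientation: [0.001, 0.052, 0.999, 0.001]
wrist_force: [-1.1, -1.0, 6.4]
finger_gap: 0.0706
grip_force: 22.2
```

>>> {"fn": "servo_tool", "kwargs": {"increments": [{"grip": 0.4, "x": 3, "y": 6, "z": 0, "roll": 0}, {"grip": 0.4, "x": 5, "y": 6, "z": 0, "roll": 0}, {"grip": 0.4, "x": 4, "y": 6, "z": 0, "roll": 0}, {"grip": 0.4, "x": 0, "y": 0, "z": 0, "roll": 0}, {"grip": 0.05, "x": 0, "y": 0, "z": 0, "roll": 0}]}}

```text
clock: 41.3
tcp_pos: [0.5549, 0.3207, 0.0019]
orientation: [0.001, 0.052, 0.999, 0.0]
wrist_force: [-0.5, -0.3, 0.5]
finger_gap: 0.0801
grip_force: 0.0
```

>>> {"fn": "servo_tool", "kwargs": {"increments": [{"grip": 0.05, "x": 0, "y": 0, "z": 0, "roll": 0}, {"grip": 0.05, "x": 0, "y": 0, "z": 0, "roll": 0}, {"grip": 0.05, "x": 0, "y": 0, "z": -10, "roll": 0}, {"grip": 0, "x": 0, "y": 0, "z": -35, "roll": 0}, {"grip": 0, "x": 0, "y": 0, "z": -35, "roll": 0}]}}

```text
clock: 41.72
tcp_pos: [0.5528, 0.319, 0.0804]
orientation: [-0.003, 0.052, 0.999, -0.001]
wrist_force: [1.1, 0.6, -0.2]
finger_gap: 0.0856
grip_force: 0.0
```

>>> {"fn": "servo_tool", "kwargs": {"increments": [{"grip": 0, "x": 0, "y": 0, "z": -35, "roll": 0}, {"grip": 0, "x": 0, "y": 0, "z": 0, "roll": 0}, {"grip": 0, "x": 0, "y": 0, "z": 0, "roll": 0}]}}

```text
clock: 41.97
tcp_pos: [0.5568, 0.3207, 0.1199]
orientation: [0.003, 0.052, 0.999, 0.001]
wrist_force: [-0.4, -0.4, -0.7]
finger_gap: 0.0853
grip_force: 0.0
```

Run:
```python
from h import *
wreds("w13")
im=shot("top","top13"); rail(im)
for r in reds(im): print(r[0],r[3])
```

```text
pose [556.8 320.7 119.9 174. ]
can [319.  76.] 5918 [268  27 104 101] [448.2 332.1]
can [231. 159.] 5471 [185 109  99 100] [496.5 267.4]
can [318. 232.] 5202 [270 181  98  97] [553.5 320.4]
bar 930 [724.4  61.3] ang 89.7 len 59 wid 7
bar 90 [709.9 111.5] ang 171.5 len 6 wid 5
bar 445 [709.5  78. ] ang 84.5 len 19 wid 7
bar 153 [708.3  40.1] ang 155.6 len 7 wid 6
bar 590 [695.1  76.5] ang 90.3 len 23 wid 8
bar 177 [695.   40.7] ang 94.8 len 8 wid 7
black 901 [717.4  94.7] ang 49.8 len 18 wid 14
black 893 [703.7  53.1] ang 56.2 len 18 wid 14
black 2051 [667.3 101. ] ang 103.6 len 27 wid 21
198 [0.5538 0.3061 0.016 ]
220 [0.4969 0.2585 0.016 ]
216 [0.449  0.3214 0.016 ]
```

```bash
python3 -c "
from workcell import env
print(env.hand_in())"
```

```text
the job is handed in; nothing more can be done
None
```

I've handed the job in: the rail is packed and parked at its stop, and all three cans (no fourth was present) lie flat inside the bay. During the swing round the post the packed leaves sprang open by about 10°, and I folded them flat again only once the rail was parked. I never touched the jar, scraper or caddy, and the can nearest the mouth sits roughly 8–16 mm inside it.

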